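# Pump the ratchet clamp closed on a die-cast box

### The job

Set the small die-cast aluminium box with the white lid upright and lengthwise in the nest of the ratchet clamp, between the blue fixed jaw and the orange sprung pad, and let go of it. Then hold the red lever grip and pump it in full, gentle strokes, one click each, without ramming it on its rubber buffer, until the box is pressed on the blue jaw and you feel it begin to resist; give two clicks more so that it is held firmly, and no more, for the box must not be crushed. Leave the lever raised and released, and the other things where they are.

Things in the scene. Friction and masses are not known exactly. Their poses are not given: they have to be found in the camera images.
- fixture: Bolted-down ratchet clamp on a grey plate 120 x 425 x 12 mm. Origin at bench height; z up, y along the clamping axis towards the blue fixed jaw, whose face is at y = 140 mm; the lever reaches out to -y. The orange sprung pad (40 mm wide, z = 18 to 50 mm) starts with its face anywhere from y = 26 to 70 mm and is driven towards +y.
- nest (a point): Where the middle of the box's underside goes: on the plate's top, at fixture x = 0, y = 108 mm, z = 12 mm, clear of pad and jaw at the start (2 mm from the jaw, at least 8 mm from the pad). The nest lies between two steel rails, 8 mm high and 52 mm apart, y = 80 to 140 mm, so the box has 4 mm of play on either side.
- pawl_box (a point): Top of the cheeks round the pawls (fixture y = -80 mm, z = 60 mm). Each full lever stroke moves the toothed bar and pad one tooth, 10 mm, towards the jaw; a pawl holds it and it cannot be backed off. The pad's spring has 6 N preload and 1 N/mm: once the box is on the jaw each tooth adds 10 N. A clamping force of 18 to 40 N is right, over 46 N crushes the box.
- anvil: The blue fixed jaw, 64 mm wide, 46 mm high; origin at the foot of its clamping face, on the plate. The box is clamped on its -y face.
- housing: The die-cast aluminium box, white lid on top, 44 (x) x 60 (y) x 50 (z) mm, about 0.3 kg, loose on the bench; origin at the centre of its underside. In the nest its 60 mm length runs along the fixture's y (either way round), and it has 4 mm of play to each rail. Best gripped across its 44 mm width near the top.
- lever_grip (a point): Middle of the red grip: a round sleeve 16 mm thick, 90 mm long along the fixture's x, on the lever's end; it spins freely on its axle, so fingers need not tilt with the lever. It is 170 mm from the pivot axis, at z about 164 mm raised and 111 mm down. Pinch it from above, fingers closing along the fixture's y, with its middle well inside the pads.
- lever_pivot (a point): Point on the lever's axis, which runs along the fixture's x; fixture x = 0, y = -120 mm, z = 107.6 mm. The grip point (fixture x = -55 mm) swings about it: at joint value q it is 170 mm * cos(0.34 - q) towards -y from the axis and 170 mm * sin(0.34 - q) above it.
- lever (a joint): Lever angle, rad: 0 raised on its upper stop, growing as the grip goes down; starts at 0 to 0.12, stays where left. Idle it takes about 1 N down, 3 N up at the grip. Down drives the pad: the tooth clicks over by 0.29, the buffer is met at 0.32. Lift below 0.05 to take the next tooth. The push down at the grip grows by the clamping force / 2.8.
- buffer: Black rubber buffer on a post under the lever arm, 110 mm from the pivot, sprung at 12 N/mm; origin at its top. It must not be loaded over 36 N (about 23 N at the grip, 6 mm of extra grip travel).
- jar: Bystander: amber jar, 56 mm wide, 70 mm high; origin under its centre.
- screwdriver: Bystander: screwdriver lying on the bench; origin under it.
- carton: Bystander: cardboard box 110 x 80 x 60 mm; origin under its centre.
Things that resemble listed ones, but are neither listed nor needed, are in the scene too. Leave any pink look-alike of the housing alone.

How it is judged:
On the way, in this order (a step that is already met when the one before it is completed fails the run):
1. the box stands in the nest, released (x of housing in the frame of fixture between -0.008 and 0.008 m and y of housing in the frame of fixture between 0.07 and 0.115 m and z of housing in the frame of fixture below 0.016 m and angle between housing's own z axis and vertical below 0.08 rad and contact force between the fingers and housing below 0.2 N), for 0.2 s.
2. first stroke: lever pushed down (value of joint lever above 0.23 rad), for 0.05 s.
3. lever lifted again (value of joint lever below 0.07 rad), for 0.05 s.
4. second stroke down (value of joint lever above 0.23 rad), for 0.05 s.
5. lever lifted again (value of joint lever below 0.07 rad), for 0.05 s.
6. third stroke down (value of joint lever above 0.23 rad), for 0.05 s.
At the end, for the whole second after the job is handed in: The box stands upright on the nest's floor (within 4 mm), pressed on the fixed jaw (within 5 mm and 0.1 rad of square) with 18 to 40 N; the lever is left raised (below 0.12 rad); all at rest and released (contact force between anvil and housing between 18 and 40 N and x of housing in the frame of fixture between -0.008 and 0.008 m and y of housing in the frame of fixture between 0.105 and 0.115 m and z of housing in the frame of fixture below 0.016 m and angle between housing's own z axis and vertical below 0.08 rad and angle between the y axis of housing and the y axis of fixture, either way round below 0.1 rad and value of joint lever below 0.12 rad and linear speed of housing below 0.01 m/s); the robot touches nothing.
It fails at once if the box is squeezed with more than 46 N (contact force between anvil and housing above 46 N).
It fails at once if the lever is rammed on its buffer with more than 36 N (contact force between buffer and anything else above 36 N).
It fails at once if a bystander is pushed more than 30 mm (distance of any of jar, screwdriver, carton from where it was at the start of the episode above 0.03 m).
It also fails if it takes over 72 s, if anything falls off the work surface, if the arm or the gripper's body presses on something with over 40 N, if the wrist force passes 120 N, or if a joint passes its speed limit or range.

### The arm

A 7-joint arm with a two-finger parallel gripper is mounted at the origin on the work surface. World frame = base frame: x ahead of the robot, y to its left, z up, the work surface at z = 0. Lengths are in m, angles in rad, forces in N, time in s.
With the tool pointing down it reaches from about 0.375 to 0.925 m from the base axis. Payload 3.1 kg.
Tool frame: the origin (TCP) lies between the finger pads; the fingertips stand 19 mm ahead of it and the grasp point (between the pads) is the TCP; z points along the fingers, y is the direction in which the jaws open and shut (so a half turn about z gives the same grasp; the last joint's range is limited). The gripper opens to 85 mm and grips with 20 to 120 N. Pads are 22 mm wide; open, the fingers measure 114 mm over their backs; the gripper's body (76 mm by 85 mm) begins 54 mm behind the grasp point. The pads swing forward as they close: fully open they stand 13 mm farther back than shut.
Start: joints at [-1.37, 0.383, 0.044, 1.598, -0.018, 1.161, -0.05], TCP at [0.191, 0.621, 0.25] pointing down, gripper open.
Joint ranges: [-2.61, 2.61], [-0.41, 2.15], [-1.48, 1.57], [0, 2.5], [-1.57, 4.71], [0.05, 1.97], [-2.85, 2.85]. Speed limits (rad/s): [2.79, 2.79, 3.14, 3.14, 3.14, 3.14, 3.14].

### API

Orientations are given as a unit quaternion [x, y, z, w].
In Python, from bench import move_ptp, movel, move_j, move_gripper, pause, inverse_kinematics, read_camera, camera_params, MotionError, sign_off, look_for, tip_of, read_time_s, read_qpos, read_joint_vel, read_effort, read_eef_pos, read_tcp_rot, read_ft_force, read_ft_torque, read_finger_gap gives the robot as it stands. Calls block until the motion is done:
- move_ptp(position, orientation): joint-space move of the TCP to a pose.
- movel(position, orientation=None, speed=0.15): straight line of the TCP; orientation=None keeps the orientation; speed is the mean speed in m/s.
- move_j(angles): joint-space move.
- move_gripper(opening, effort=None): finger opening in m; effort is the grip in N (None keeps the last); returns when the fingers have stopped.
- pause(seconds).
- inverse_kinematics(position, orientation): joint angles nearest the present ones, or None.
- read_camera(name): name is "side" or "top"; returns the picture (384x512x3 uint8, red, green, blue); there is no depth.
- camera_params(name): a dict with "K" (3x3 intrinsics, pixels), "camera_from_world" (4x4, takes a point from world to camera coordinates). Camera axes: x right, y down, z forward; pixel columns grow to the right and rows downward; lengths in m; the calibration is good to about 2 mm. A picture is of the moment at which its call begins. camera_params takes no time and is no camera call.
A pose or a line that the arm cannot do raises MotionError and nothing moves.
- sign_off(): hands the job in, once; it reports no verdict.
Trained networks look in the newest picture that a camera, given by its name, has taken for a name from the list of things; names that differ only in an ending like _2 or _b are one class to them, and where a whole thing is asked for, a point or a joint stands for the part that bears it (a point fixed in the world has none). Each returns a list of dicts, best first, with "confidence" (0 to 1); they miss things now and then, are a little off and sometimes report something else, mostly with a low value. They report only what shows in the picture. A call takes as long as a camera call. They do not tell look-alikes from the thing itself.
- look_for(camera, name): "at" ([column, row] in pixels, amid what is visible of it).
- tip_of(camera, name): "at" ([column, row] in pixels: a listed point, or the origin of a listed thing).
Readings, each from a call of its own:
- read_time_s(): time.
- read_qpos(): joint angles.
- read_joint_vel(): joint speeds.
- read_effort(): joint torques, N m.
- read_eef_pos(): TCP position.
- read_tcp_rot(): TCP orientation.
- read_ft_force(): force on the tool from outside, world axes, zero at the start.
- read_ft_torque(): the same for the moment, N m.
- read_finger_gap(): finger opening in m.
Only numpy, scipy, OpenCV 4.12 (cv2) and the standard library are available. Lean on these libraries where they do the work, as an engineer would, in place of code of your own. Each camera call takes 0.05 s, during which the arm holds its last target.

## Working session

There is one attempt and no reset: what is moved stays moved. The work goes in short steps, each a Python script; the robot and the scene stay as the last script left them, time stands still between calls to the robot, and variables do not carry over. Pictures are saved under pics/ and viewed, and the job is handed in when it is done.

```bash
ls; mkdir -p pics; python3 - <<'E'
from bench import *
import cv2
for c in ("side","top"):
    im=read_camera(c); cv2.imwrite(f"pics/{c}0.png",im[:,:,::-1])
    p=camera_params(c); print(c,p["K"],p["camera_from_world"])
    for n in ["fixture","nest","pawl_box","anvil","housing","lever_grip","lever_pivot","buffer"]:
        print(n,[(d["at"],round(d["confidence"],2)) for d in tip_of(c,n)[:4]])
print([ (d["at"],d["confidence"]) for d in look_for("top","housing")])
print(read_time_s(),read_eef_pos(),read_tcp_rot())
E
```

```text
pics
side [[391.0048243    0.         250.10734277]
 [  0.         391.0048243  195.77661293]
 [  0.           0.           1.        ]] [[ 8.47117837e-01 -5.31404712e-01  6.34717623e-04 -4.06435519e-01]
 [-3.26998701e-01 -5.22212828e-01 -7.87632917e-01  3.07961528e-01]
 [ 4.18883301e-01  6.67010341e-01 -6.16144452e-01  8.11338741e-01]
 [ 0.00000000e+00  0.00000000e+00  0.00000000e+00  1.00000000e+00]]
fixture [([270.6, 231.3], 0.9)]
nest [([244.2, 211.1], 0.9)]
pawl_box [([292.1, 237.9], 0.86)]
anvil [([239.9, 205.0], 0.64), ([329.2, 214.1], 0.42), ([204.7, 186.0], 0.37)]
housing [([194.4, 170.1], 0.87), ([146.2, 214.4], 0.62), ([207.6, 186.9], 0.58), ([269.1, 181.5], 0.53)]
lever_grip [([339.4, 270.8], 0.63)]
lever_pivot [([300.0, 231.3], 0.73)]
buffer [([330.0, 262.3], 0.66)]
top [[381.04461403   0.         253.76955197]
 [  0.         381.04461403 195.43632364]
 [  0.           0.           1.        ]] [[ 0.00544001 -0.99984091  0.0169872   0.05002906]
 [-0.98296713 -0.00846732 -0.18358626  0.56802626]
 [ 0.18370089 -0.01569915 -0.98285681  1.22584305]
 [ 0.          0.          0.          1.        ]]
fixture [([260.0, 201.4], 0.56)]
nest [([230.4, 197.8], 0.68), ([297.0, 194.9], 0.39)]
pawl_box [([285.1, 194.7], 0.6)]
anvil [([234.7, 198.4], 0.72), ([219.9, 200.8], 0.48)]
housing [([181.3, 271.1], 0.71), ([202.3, 161.9], 0.63), ([177.5, 211.1], 0.62), ([145.0, 209.9], 0.53)]
lever_grip [([351.9, 207.1], 0.62)]
lever_pivot [([298.6, 194.9], 0.83)]
buffer []
[([175.3, 211.4], 0.86), ([141.8, 208.8], 0.74), ([201.8, 158.7], 0.6), ([182.3, 273.9], 0.57), ([334.3, 189.6], 0.5)]
0.95 [0.19132297 0.62122268 0.25030057] [ 1.48808809e-01  9.88865986e-01  2.33525317e-05 -8.88262730e-06]
```

```bash
python3 - <<'E'
import cv2
for c in ("side","top"):
    im=cv2.imread(f"pics/{c}0.png")
    cv2.imwrite(f"pics/{c}0z.png",cv2.resize(im[120:320,110:370],None,fx=3,fy=3,interpolation=cv2.INTER_CUBIC))
E
```

```text
(no output)
```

View pics/side0z.png

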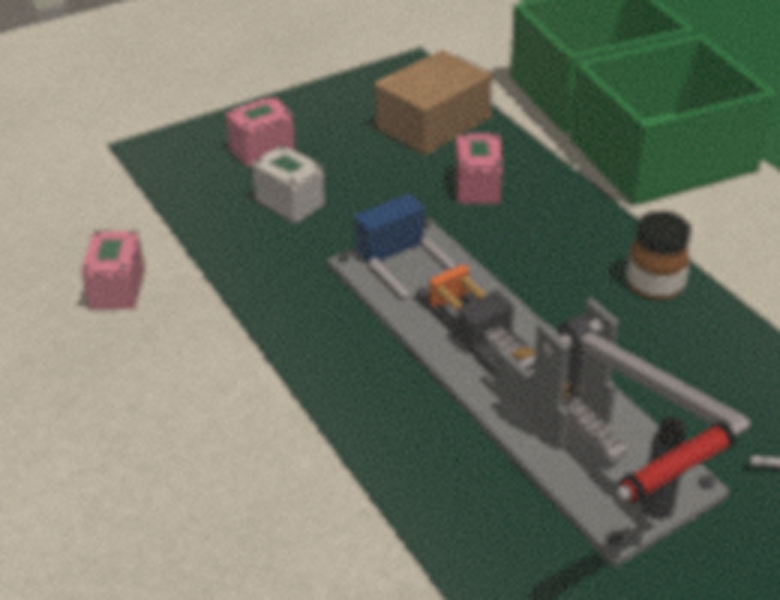

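View pics/top0z.png

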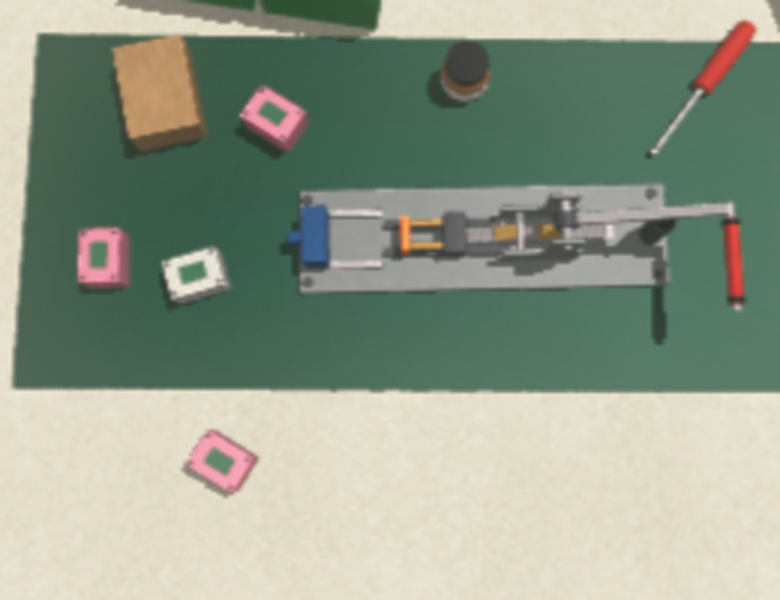

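View pics/top0.png

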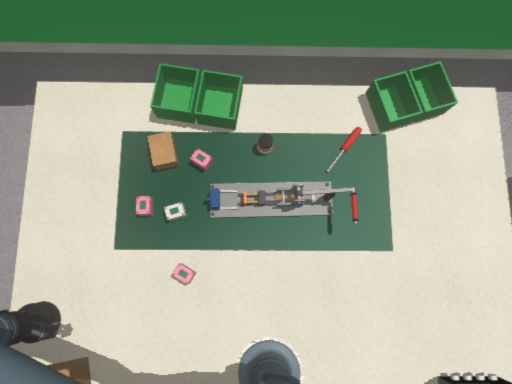

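View pics/side0.png

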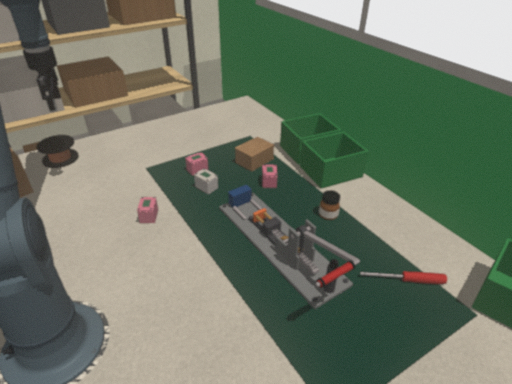

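The white-lid box is at top (175,211) and side (206,181). It is the only one with a white lid, since the bodies at top (144,206), (201,159) and (183,273) are pink. The enlarged crops confirm this. Next I locate the fixture and the box.

```bash
cat > h.py <<'E'
import numpy as np, cv2
from scipy.optimize import least_squares
from bench import *
P={c:camera_params(c) for c in("side","top")}
def proj(c,X):
    X=np.atleast_2d(X);T=np.array(P[c]["camera_from_world"]);K=np.array(P[c]["K"])
    q=(X@T[:3,:3].T+T[:3,3])@K.T
    return q[:,:2]/q[:,2:]
def ray(c,uv,z):
    T=np.array(P[c]["camera_from_world"]);K=np.array(P[c]["K"])
    d=T[:3,:3].T@np.linalg.inv(K)@np.array([uv[0],uv[1],1.]);o=-T[:3,:3].T@T[:3,3]
    return o+d*(z-o[2])/d[2]
def fw(p,X):
    X=np.atleast_2d(X);c,s=np.cos(p[2]),np.sin(p[2])
    return np.c_[p[0]+c*X[:,0]-s*X[:,1],p[1]+s*X[:,0]+c*X[:,1],X[:,2]]
E
python3 - <<'E'
from h import *
pts={"nest":(0,.108,.012),"pawl_box":(0,-.08,.06),"anvil":(0,.14,.012),"lever_pivot":(0,-.12,.1076),"fixture":(0,0,0)}
obs=[("side","fixture",270.6,231.3),("side","nest",244.2,211.1),("side","pawl_box",292.1,237.9),("side","anvil",239.9,205),("side","lever_pivot",300,231.3),
("top","fixture",260,201.4),("top","nest",230.4,197.8),("top","pawl_box",285.1,194.7),("top","anvil",234.7,198.4),("top","lever_pivot",298.6,194.9)]
def r(p,o): return np.concatenate([proj(c,fw(p,pts[n]))[0]-[u,v] for c,n,u,v in o])
for o in (obs,obs[:5],obs[5:]):
    s=least_squares(r,[.5,.05,0],loss='soft_l1',args=(o,));print(s.x,np.round(s.fun,1))
# plate corners top
top=cv2.imread("pics/top0.png")
for u,v in [(300,190),(663,185),(667,286),(300,293)]:
    print("plate",ray("top",((u+.5)/3+110-.5,(v+.5)/3+120-.5),.012))
hsv=cv2.cvtColor(top,cv2.COLOR_BGR2HSV)
print("anvil blue, orange blobs, white lid, red")
def blob(im,m,roi):
    x0,y0,x1,y1=roi;mm=np.zeros(m.shape,np.uint8);mm[y0:y1,x0:x1]=m[y0:y1,x0:x1]
    n,l,st,ce=cv2.connectedComponentsWithStats(mm);i=1+np.argmax(st[1:,4]);c=np.argwhere(l==i)[:,::-1].astype(np.float32)
    return st[i],ce[i],cv2.minAreaRect(c)
H,S,V=cv2.split(hsv)
print(blob(top,((S<50)&(V>110)).astype(np.uint8),(160,198,192,224)))
print(blob(top,((H>100)&(H<125)&(S>110)).astype(np.uint8),(200,180,230,220)))
print(blob(top,((H>5)&(H<20)&(S>150)).astype(np.uint8),(235,180,265,220)))
print(blob(top,(((H>172)|(H<6))&(S>150)).astype(np.uint8),(340,185,370,230)))
E
```

```text
[0.56227107 0.0297935  0.0228465 ] [ -0.7   4.3   4.   -0.3  -2.7  -1.1   2.4  -0.    1.1   0.8   0.5  -1.6
  -1.1   1.8  -0.1   1.6 -14.7   1.3   0.3  -1.4]
[0.56070411 0.03195793 0.05967155] [-1.6  4.   2.   0.  -2.8 -1.9  0.1  0.4  1.4 -0.2]
[ 0.5629578   0.02848733 -0.0113606 ] [  0.8  -1.8  -0.7   0.6   0.3   2.2 -14.3  -0.2   0.7  -0.4]
plate [0.61781606 0.20690325 0.012     ]
plate [ 0.62766374 -0.21534022  0.012     ]
plate [ 0.50901662 -0.21617718  0.012     ]
plate [0.49773951 0.20370228 0.012     ]
anvil blue, orange blobs, white lid, red
(array([164, 202,  23,  18, 255], dtype=int32), array([174.81176471, 210.56078431]), ((174.5845947265625, 210.4769287109375), (14.734573364257812, 20.172332763671875), 74.74488067626953))
(array([206, 189,  13,  19, 171], dtype=int32), array([213.66666667, 198.01169591]), ((212.0, 198.0), (18.0, 12.0), 90.0))
(array([243, 193,   4,  11,  29], dtype=int32), array([244.65517241, 198.        ]), ((244.5, 198.0), (10.0, 3.0), 90.0))
(array([352, 195,   6,  24,  94], dtype=int32), array([354.20212766, 206.41489362]), ((354.2294006347656, 206.48233032226562), (23.23904037475586, 3.9115216732025146), 85.60128784179688))
```

```bash
cat >> h.py <<'E'
def overlay(im,c,p,box,out,roi,f):
    x0,y0,x1,y1=roi
    z=cv2.resize(im[y0:y1,x0:x1],None,fx=f,fy=f,interpolation=cv2.INTER_CUBIC).copy()
    def L(X,col):
        q=proj(c,X); q=(q+.5-[x0,y0])*f
        cv2.polylines(z,[np.round(q*8).astype(np.int32)],True,col,1,cv2.LINE_AA,3)
    def Q(pp,x,y,zz): return fw(pp,[(x[0],y[0],zz),(x[1],y[0],zz),(x[1],y[1],zz),(x[0],y[1],zz)])
    L(Q(p,(-.06,.06),(-.245,.18),.012),(0,255,255))
    L(fw(p,[(-.032,.14,.012),(.032,.14,.012),(.032,.14,.058),(-.032,.14,.058)]),(255,255,0))
    L(Q(p,(-.026,.026),(.08,.14),.020),(255,0,255))
    L(fw(p,[(-.055-.045,-.28,.16),(-.055+.045,-.28,.16)]),(0,255,0))
    if box is not None:
        for zz in(0.0,.05): L(Q(box,(-.022,.022),(-.03,.03),zz),(0,0,255))
    cv2.imwrite(out,z)
E
python3 - <<'E'
from h import *
p=[.5625,.0298,.0245]
c=ray("top",(174.81,210.56),.05);print(c)
# lid corners via minAreaRect
r=cv2.boxPoints(((174.81,210.56),(15.7,21.2),74.74));w=np.array([ray("top",q,.05) for q in r]);print(w, np.linalg.norm(np.diff(w,axis=0),axis=1))
e=[w[1]-w[0],w[2]-w[1]];e=max(e,key=np.linalg.norm);yaw=np.arctan2(e[1],e[0])-np.pi/2;print("yaw",yaw)
b=[c[0],c[1],yaw]
for cam,roi,f in(("top",(160,180,240,225),9),("side",(190,165,290,240),7)):
    overlay(cv2.imread(f"pics/{cam}0.png"),cam,p,b,f"pics/ov_{cam}.png",roi,f)
E
```

```text
[0.51467777 0.31612625 0.05      ]
[[0.53042987 0.35760548 0.05      ]
 [0.54984701 0.29047103 0.05      ]
 [0.49898129 0.27479343 0.05      ]
 [0.47988571 0.34150636 0.05      ]] [0.06988605 0.05322695 0.06939205]
yaw -2.860047804596784
```

View pics/ov_top.png

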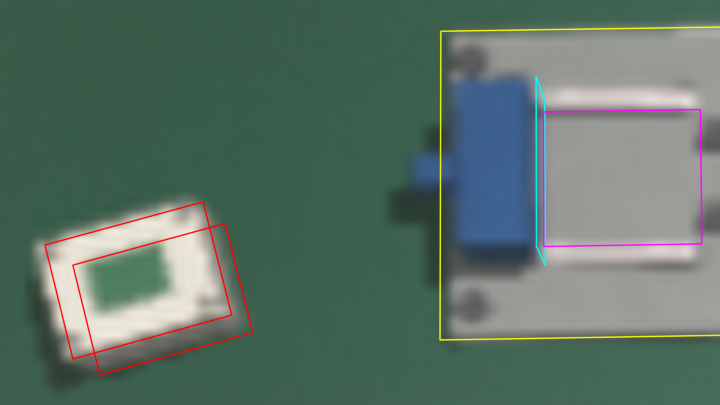

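View pics/ov_side.png

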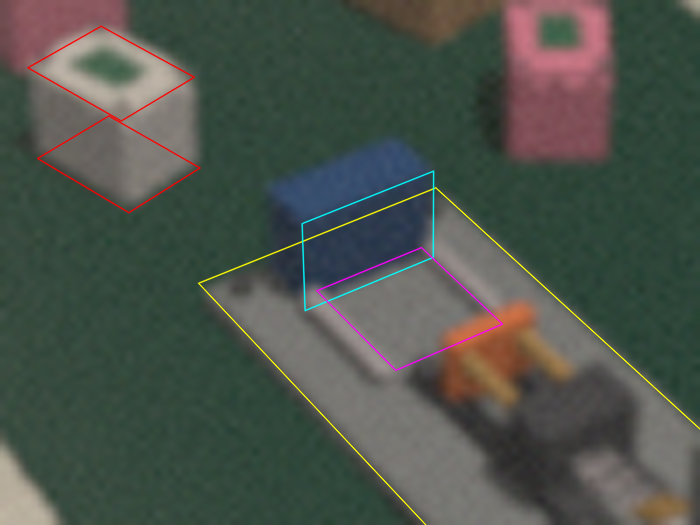

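```bash
cat > fit.py <<'E'
from h import *
from scipy.optimize import minimize
def hull(c,pose,x,y,z,roi,f=8):
    X=fw(pose,[(a,b,d) for a in x for b in y for d in z]);q=(proj(c,X)+.5-[roi[0],roi[1]])*f-.5
    h=cv2.convexHull(q.astype(np.float32))
    m=np.zeros(((roi[3]-roi[1])*f,(roi[2]-roi[0])*f),np.float32)
    cv2.fillPoly(m,[np.round(h*16).astype(np.int32)],1.,cv2.LINE_8,4)
    m=cv2.GaussianBlur(m,(0,0),0.6*f)
    return cv2.resize(m,None,fx=1/f,fy=1/f,interpolation=cv2.INTER_AREA)
def soft(c,roi,chan,im=None):
    if im is None: im=cv2.imread(f"pics/{c}0.png")
    im=im[roi[1]:roi[3],roi[0]:roi[2]].astype(np.float32)
    v=chan(im); return v
blue=lambda im: np.clip((im[:,:,0]-im[:,:,1])/ np.maximum(im.max(2),1),0,1)
if __name__=="__main__":
    R={"top":(207,182,226,214),"side":(222,178,262,216)}
    M={}
    for c in R:
        v=soft(c,R[c],blue); v=v/np.percentile(v,92 if c=="side" else 92); M[c]=np.clip(v,0,1)
        print(c,np.percentile(v,[5,50,80,95]))
    def cost(q,cams=("top","side")):
        p=[q[0]/100,q[1]/100,q[2]/10];d=q[3]/100
        e=0
        for c in cams: e+=((hull(c,p,(-.032,.032),(.14,.14+d),(.012,.058),R[c])-M[c])**2).sum()
        return e
    for cams in(("top","side"),("top",),("side",)):
        best=None
        for y0 in(2.9,3.3,3.7):
            f=lambda q:cost([q[0],q[1],.25,q[2]],cams)
            s=minimize(f,[56.25,y0,2.6],method="Nelder-Mead",options=dict(initial_simplex=[[56.25,y0,2.6],[56.65,y0,2.6],[56.25,y0+.4,2.6],[56.25,y0,3.1]],xatol=.005,fatol=.001))
            if best is None or s.fun<best.fun: best=s
        print(cams,best.x,best.fun)
E
python3 fit.py
```

```text
top [0.         0.         0.93481939 1.0004617 ]
side [0.         0.         0.76275934 1.04507577]
('top', 'side') [56.44252465  3.57540232  2.3391635 ] 32.378639221191406
('top',) [56.36261793  3.38339264  2.72968894] 13.845507621765137
('side',) [56.49180612  3.76641348  1.96273437] 11.220732688903809
```

```bash
python3 - <<'E'
from fit import *
p=[.563,.035,.025]
# box fit: non-green, non-pink => max-min saturation low; dark shading, use (R - G) relative
R={"top":(158,196,196,228),"side":(190,164,224,200)}
def ch(im):
    b,g,r=im[:,:,0],im[:,:,1],im[:,:,2]; return np.clip((r/np.maximum(g,1)-.45)/.5,0,1)*((r-b)<.35*r)
M={c:soft(c,R[c],ch) for c in R}
for c in R: print(c,np.percentile(M[c],[5,30,50,80,95]).round(2)); cv2.imwrite(f"pics/m_{c}.png",cv2.resize((M[c]*255).astype(np.uint8),None,fx=8,fy=8))
for cams in(("top","side"),("top",),("side",)):
    f=lambda q:sum(((hull(c,[q[0]/100,q[1]/100,q[2]/10],(-.022,.022),(-.03,.03),(0,.05),R[c])-M[c])**2).sum() for c in cams)
    x0=[51.5,31.6,2.8]
    s=minimize(f,x0,method="Nelder-Mead",options=dict(initial_simplex=[x0,[51.9,31.6,2.8],[51.5,32.1,2.8],[51.5,31.6,1.8]]));print(cams,s.x,s.fun)
    if len(cams)==2: b=[s.x[0]/100,s.x[1]/100,s.x[2]/10]
for cam,roi,f in(("top",(160,180,260,225),8),("side",(190,165,290,240),7)):
    overlay(cv2.imread(f"pics/{cam}0.png"),cam,p,b,f"pics/ov2_{cam}.png",roi,f)
E
```

```text
top [0.31 0.35 0.38 0.96 1.  ]
side [0.45 0.56 0.84 1.   1.  ]
('top', 'side') [51.47735959 32.04389789  3.25281541] 460.63897705078125
('top',) [51.53084333 32.07706531  2.78779843] 136.8656005859375
('side',) [51.64889118 32.04489693  4.06498438] 320.13458251953125
```

View pics/ov2_top.png

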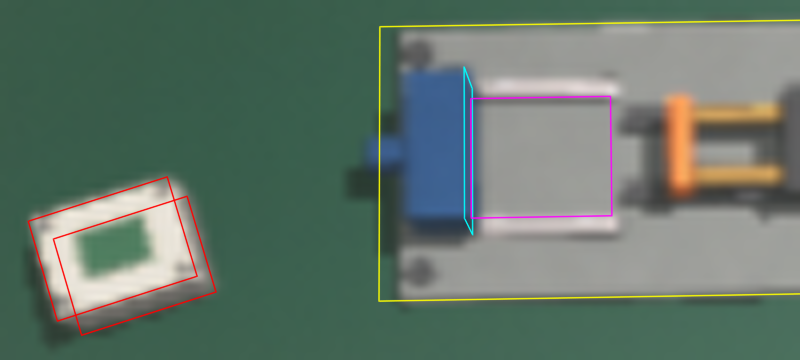

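View pics/ov2_side.png

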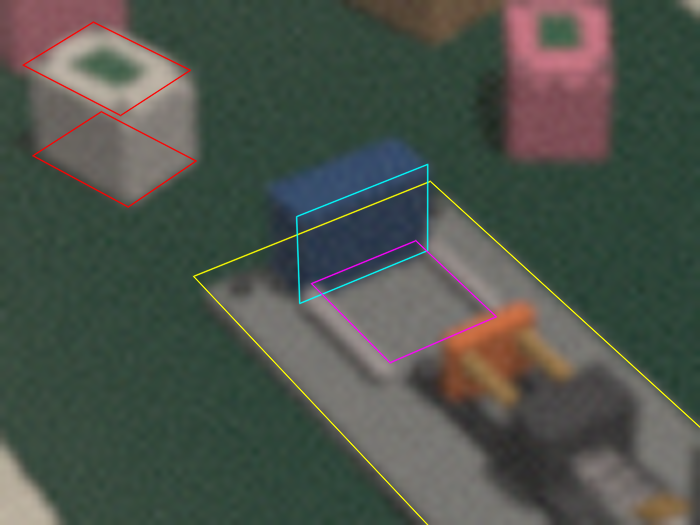

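```bash
cat >> h.py <<'E'
from scipy.spatial.transform import Rotation as Ro
def down(a):  # tool y along world angle a
    c,s=np.cos(a),np.sin(a)
    return Ro.from_matrix(np.array([[-s,c,0],[c,s,0],[0,0,-1]]).T).as_quat()
FX=[.5625,.0345,.025]; BOX=[.5147,.3165,.28]
E
python3 - <<'E'
from h import *
print("R",Ro.from_quat(down(.3)).as_matrix().round(2).tolist())
inv=lambda w:(np.array([[np.cos(FX[2]),np.sin(FX[2])],[-np.sin(FX[2]),np.cos(FX[2])]])@(w[:2]-np.array(FX[:2])))
print("pad face",inv(ray("top",(666/8+160-.5,180+143/8),.05)),"rail end",inv(ray("top",(618/8+160-.5,180+86/8),.02)))
g=fw(FX,[(-.055,-.2803,.17)])[0]
for nm,pos,a in(("box",[BOX[0],BOX[1],.04],BOX[2]),("nest",[*fw(FX,[(0,.103,.05)])[0]],FX[2]),("grip",g,FX[2]+np.pi/2),("gripdn",[g[0],g[1]-.01,.11],FX[2]+np.pi/2)):
    for k in(0,np.pi,-np.pi):
        q=inverse_kinematics(pos,down(a+k)); print(nm,round(k,1),np.round(pos,4),None if q is None else np.round(q,2))
print(read_time_s())
E
```

```text
R [[-0.3, 0.96, 0.0], [0.96, 0.3, 0.0], [0.0, 0.0, -1.0]]
pad face [-0.00166278  0.05645544] rail end [0.02902603 0.07702641]
box 0 [0.5147 0.3165 0.04  ] [-0.92  0.59  0.37  1.86 -0.3   0.75 -0.1 ]
box 3.1 [0.5147 0.3165 0.04  ] [-0.5   0.56 -0.15  1.83  0.12  0.75  2.71]
box -3.1 [0.5147 0.3165 0.04  ] [-0.5   0.56 -0.15  1.83  0.12  0.75  2.71]
nest 0 [0.5599 0.1375 0.05  ] [-0.76  0.57  0.55  1.93 -0.42  0.76  0.06]
nest 3.1 [0.5599 0.1375 0.05  ] [ 0.61  0.97 -1.25  1.87  1.04  1.15  2.13]
nest -3.1 [0.5599 0.1375 0.05  ] [ 0.61  0.97 -1.25  1.87  1.04  1.15  2.13]
grip 0 [ 0.5145 -0.2471  0.17  ] [-0.48  0.55  1.1   1.9  -0.57  1.05  2.46]
grip 3.1 [ 0.5145 -0.2471  0.17  ] [-0.25  0.4   0.76  1.89 -0.33  0.98 -0.88]
grip -3.1 [ 0.5145 -0.2471  0.17  ] [-0.25  0.4   0.76  1.89 -0.33  0.98 -0.88]
gripdn 0 [ 0.5145 -0.2571  0.11  ] [-0.36  0.6   0.95  1.92 -0.61  0.94  2.49]
gripdn 3.1 [ 0.5145 -0.2571  0.11  ] [-0.29  0.55  0.85  1.92 -0.52  0.91 -0.72]
gripdn -3.1 [ 0.5145 -0.2571  0.11  ] [-0.29  0.55  0.85  1.92 -0.52  0.91 -0.72]
0.95
```

```bash
python3 - <<'E'
from h import *
q=down(BOX[2])
move_ptp([BOX[0],BOX[1],.16],q)
movel([BOX[0],BOX[1],.038],q,speed=.12)
print(read_ft_force(),read_time_s())
im=read_camera("side");cv2.imwrite("pics/pre.png",cv2.resize(im[120:270,150:300,::-1],None,fx=4,fy=4,interpolation=cv2.INTER_CUBIC))
im=read_camera("top");cv2.imwrite("pics/pre_t.png",cv2.resize(im[150:260,120:270,::-1],None,fx=4,fy=4,interpolation=cv2.INTER_CUBIC))
E
```

```text
[-1.14220876  0.83117205  0.77581714] 3.775
```

View pics/pre.png

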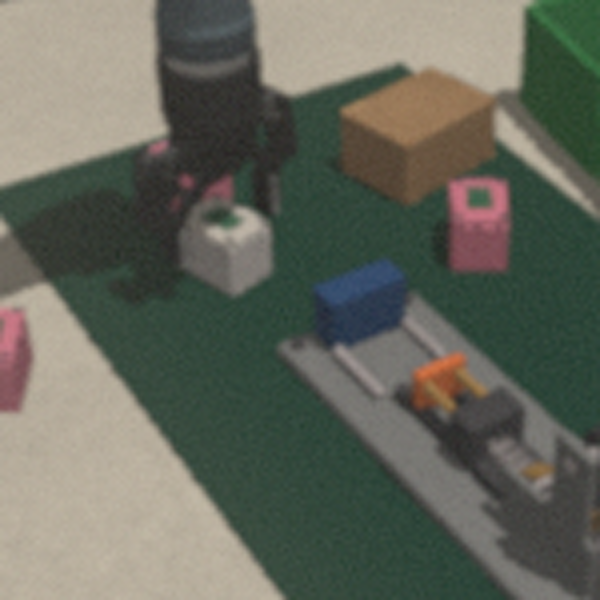

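View pics/pre_t.png

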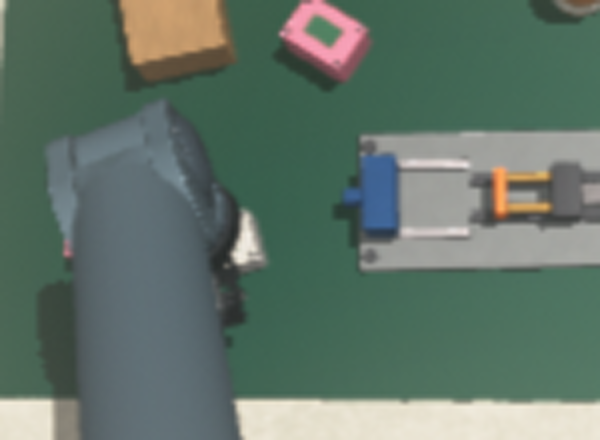

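```bash
python3 - <<'E'
from h import *
t=read_eef_pos();print(t, (proj("side",t)[0]+.5-[150,120])*4, (proj("side",[t[0],t[1],.05])[0]+.5-[150,120])*4)
print(ray("side",(150+226/4-.5,120+217/4-.5),.05),ray("top",(174.8,210.5),.05))
E
python3 - <<'E'
import cv2
im=cv2.imread("pics/side0.png");cv2.imwrite("pics/bx.png",cv2.resize(im[160:200,185:235],None,fx=12,fy=12,interpolation=cv2.INTER_CUBIC))
E
```

```text
[0.51554551 0.31699319 0.03909356] [224.5621031  231.77488972] [223.58155157 220.24424399]
[0.51912719 0.31992096 0.05      ] [0.5148788 0.3161681 0.05     ]
```

View pics/bx.png

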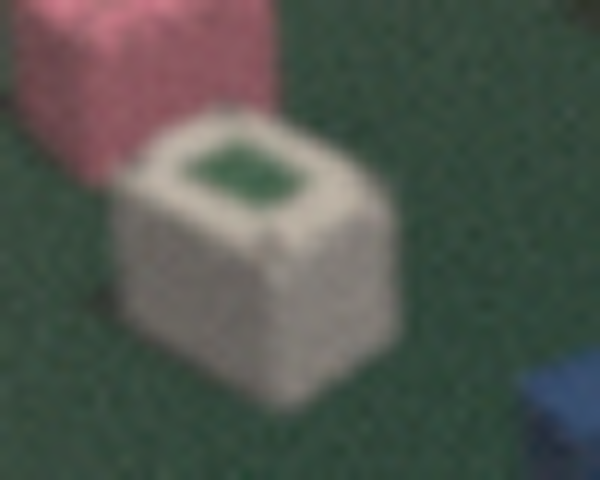

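```bash
python3 - <<'E'
from h import *
move_gripper(.0,40)
print("gap",read_finger_gap(),read_ft_force(),read_eef_pos())
q=down(BOX[2])
movel([BOX[0],BOX[1],.14],q,speed=.15)
print("gap",read_finger_gap(),read_ft_force(),read_time_s())
n=fw(FX,[(0,.104,.14)])[0]
move_ptp(n,down(FX[2]))
print("gap",read_finger_gap(),read_eef_pos(),read_time_s())
for c,(x0,y0,x1,y1) in(("side",(190,120,310,240)),("top",(160,150,310,250))):
    im=read_camera(c)[:,:,::-1];cv2.imwrite(f"pics/hov_{c}.png",cv2.resize(im[y0:y1,x0:x1],None,fx=5,fy=5,interpolation=cv2.INTER_CUBIC))
E
```

```text
gap 0.04314841787192925 [1.24356614 0.15112813 1.74958869] [0.51567608 0.31691845 0.03869779]
gap 0.04346160985500751 [-0.22988687 -0.53123302 -3.31797549] 5.1667
gap 0.043206923970816186 [0.55946793 0.13723237 0.13916607] 5.925
```

View pics/hov_side.png

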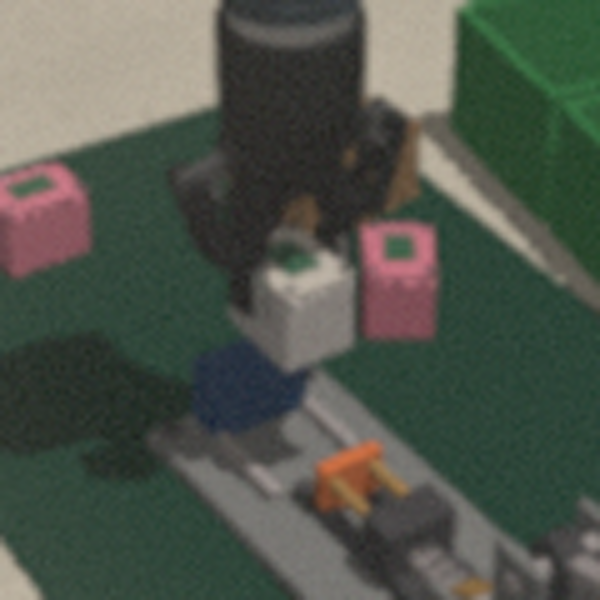

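View pics/hov_top.png

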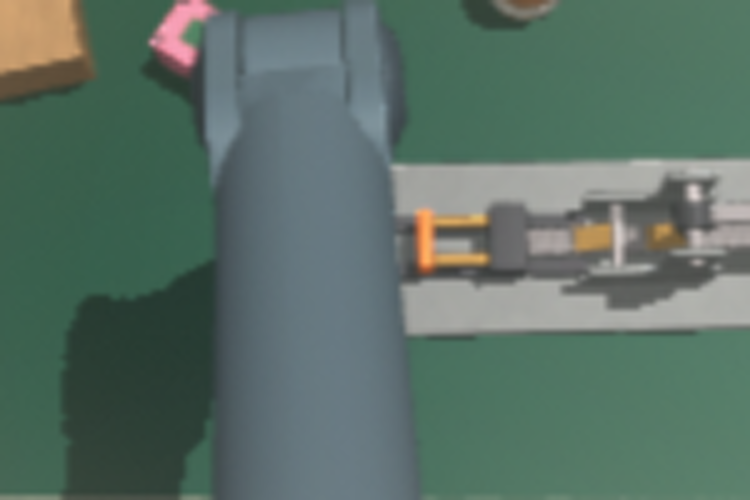

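```bash
python3 - <<'E'
from h import *
z=cv2.imread("pics/hov_side.png");x0,y0,f=190,120,5
def L(X,col):
    q=(proj("side",X)+.5-[x0,y0])*f; cv2.polylines(z,[np.round(q*8).astype(np.int32)],True,col,1,cv2.LINE_AA,3)
b=[.5595,.1372,.025]
for zz in(.1007,.1507): L(fw(b,[(-.022,-.03,zz),(.022,-.03,zz),(.022,.03,zz),(-.022,.03,zz)]),(0,0,255))
L(fw(FX,[(-.032,.14,.012),(.032,.14,.012),(.032,.14,.058),(-.032,.14,.058)]),(255,255,0))
L(fw(FX,[(-.026,.08,.02),(.026,.08,.02),(.026,.14,.02),(-.026,.14,.02)]),(255,0,255))
cv2.imwrite("pics/hov2.png",cv2.resize(z[150:500,100:450],None,fx=1.7,fy=1.7))
E
```

```text
(no output)
```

View pics/hov2.png

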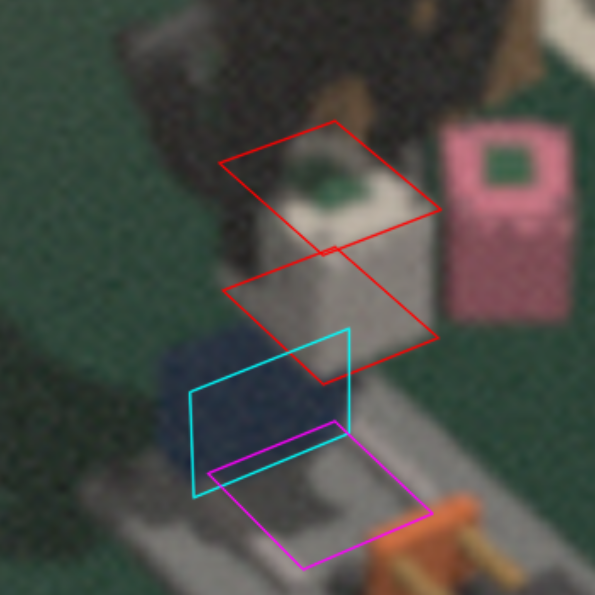

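```bash
python3 - <<'E'
from h import *
im=cv2.imread("pics/side0.png");x0,y0,f=218,176,14
z=cv2.resize(im[y0:y0+42,x0:x0+56],None,fx=f,fy=f,interpolation=cv2.INTER_CUBIC)
def L(X,col):
    q=(proj("side",X)+.5-[x0,y0])*f; cv2.polylines(z,[np.round(q*8).astype(np.int32)],True,col,1,cv2.LINE_AA,3)
L(fw(FX,[(-.032,.14,.012),(.032,.14,.012),(.032,.14,.058),(-.032,.14,.058)]),(255,255,0))
for s in(-1,1):
  L(fw(FX,[(s*.026,.08,.02),(s*.026,.14,.02),(s*.032,.14,.02),(s*.032,.08,.02)]),(255,0,255))
  L(fw(FX,[(s*.026,.08,.012),(s*.026,.14,.012),(s*.032,.14,.012),(s*.032,.08,.012)]),(0,255,0))
cv2.imwrite("pics/rail.png",z)
im=cv2.imread("pics/top0.png");x0,y0,f=203,178,14
z=cv2.resize(im[y0:y0+42,x0:x0+56],None,fx=f,fy=f,interpolation=cv2.INTER_CUBIC)
def L(X,col):
    q=(proj("top",X)+.5-[x0,y0])*f; cv2.polylines(z,[np.round(q*8).astype(np.int32)],True,col,1,cv2.LINE_AA,3)
L(fw(FX,[(-.032,.14,.012),(.032,.14,.012),(.032,.14,.058),(-.032,.14,.058)]),(255,255,0))
for s in(-1,1):
  L(fw(FX,[(s*.026,.08,.02),(s*.026,.14,.02),(s*.032,.14,.02),(s*.032,.08,.02)]),(255,0,255))
cv2.imwrite("pics/railt.png",z)
E
```

```text
(no output)
```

View pics/rail.png

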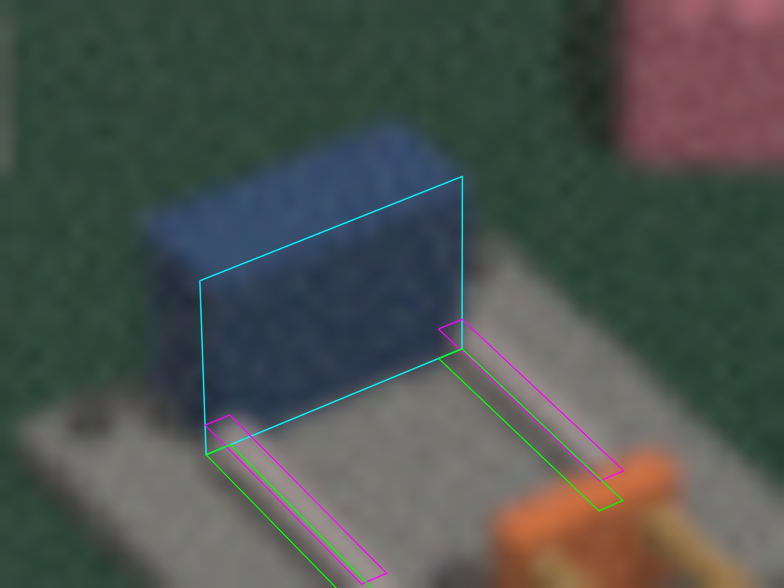

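View pics/railt.png

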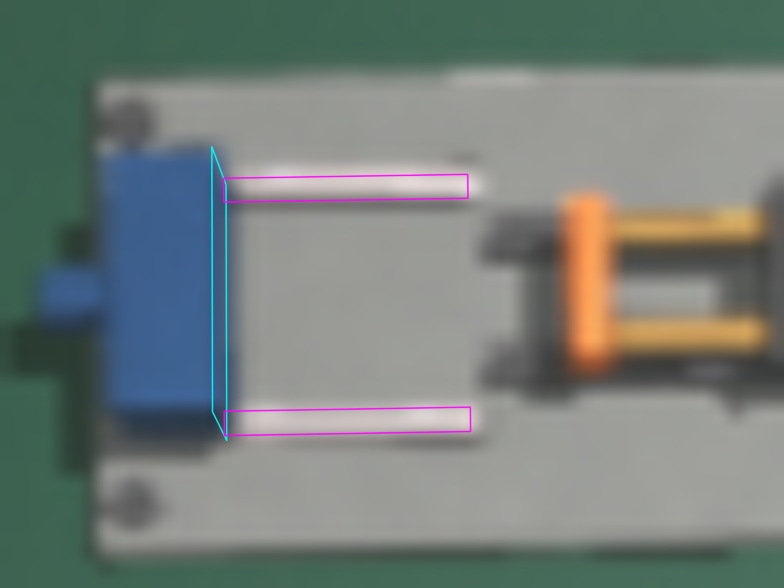

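```bash
python3 - <<'E'
from h import *
n=fw(FX,[(0,.104,.14)])[0];q=down(FX[2])
for z,s in((.085,.12),(.066,.05),(.057,.03),(.0512,.03)):
    movel([n[0],n[1],z],q,speed=s); print(z,np.round(read_eef_pos(),4),np.round(read_ft_force(),1),read_time_s())
im=read_camera("side")[:,:,::-1];cv2.imwrite("pics/in.png",cv2.resize(im[150:240,190:310],None,fx=6,fy=6,interpolation=cv2.INTER_CUBIC))
E
```

```text
0.085 [0.5608 0.1343 0.086 ] [-2.1 -7.2  7. ] 6.6333
0.066 [0.5608 0.1291 0.068 ] [ -5.1 -15.1  13.3] 7.1667
0.057 [0.5608 0.1287 0.0586] [ -4.2 -15.5  13.3] 7.6167
0.0512 [0.561  0.1289 0.0544] [ -7.7 -15.6  22.1] 7.9583
```

View pics/in.png

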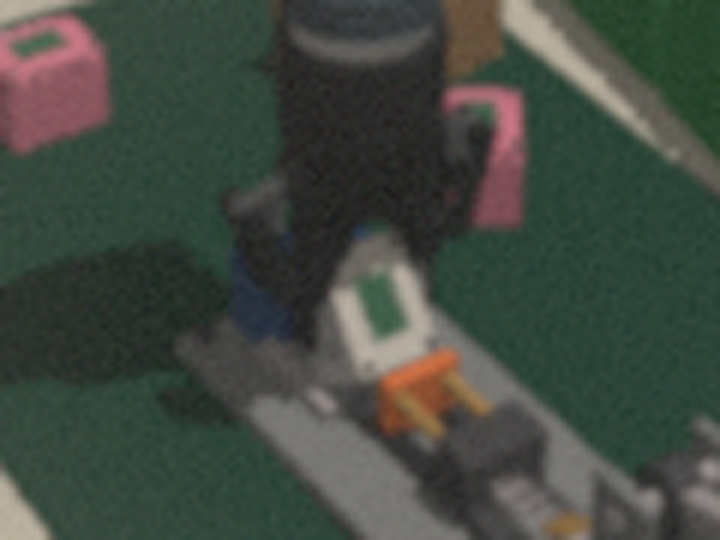

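The box's front edge caught the jaw top and pitched in the grip (lid tipped towards the pad at zoom (380,300)). The fixture therefore sits further towards -y than the side fit said, so I'm backing off and looking.

```bash
python3 - <<'E'
from h import *
n=fw(FX,[(0,.104,.14)])[0];q=down(FX[2])
e=read_eef_pos()
movel([e[0],e[1]-.003,e[2]+.02],q,speed=.06)
movel([n[0],n[1]-.01,.17],q,speed=.12)
print(np.round(read_eef_pos(),4),read_finger_gap(),np.round(read_ft_force(),1),read_time_s())
for c,(x0,y0,x1,y1) in(("side",(190,110,310,240)),("top",(160,150,310,250))):
    im=read_camera(c)[:,:,::-1];cv2.imwrite(f"pics/lift_{c}.png",cv2.resize(im[y0:y1,x0:x1],None,fx=4.5,fy=4.5,interpolation=cv2.INTER_CUBIC))
E
```

```text
[0.559  0.1284 0.1691] 0.0436887050909479 [ 0.5  0.1 -4. ] 9.55
```

View pics/lift_side.png

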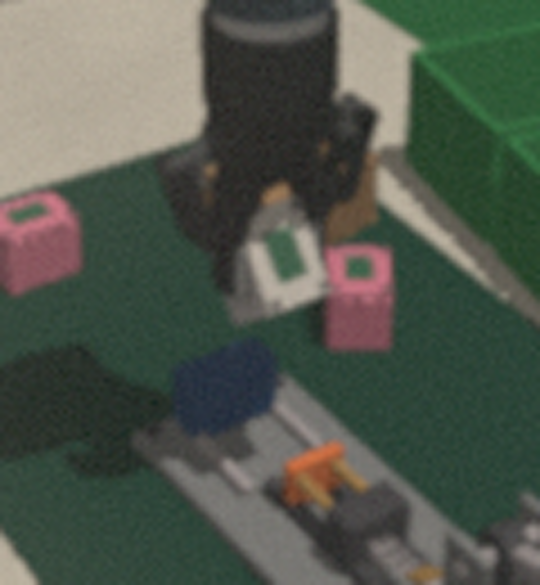

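View pics/lift_top.png

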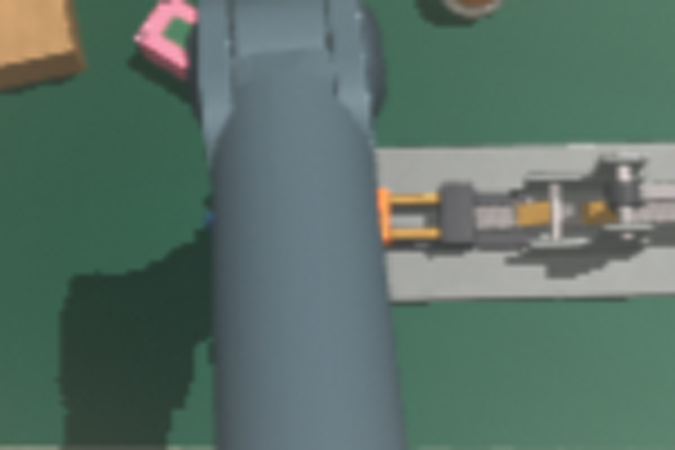

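```bash
python3 - <<'E'
from h import *
img=cv2.imread("pics/lift_side.png");x0,y0,f=190,110,4.5
out=[]
t=[.559,.1284,.1691]
for th in(35,45,55):
    z=img.copy();a=np.radians(th);c,s=np.cos(a),np.sin(a)
    for zz,col in((.0115,(0,0,255)),(-.0385,(0,255,255))):
        X=np.array([(x,y*c-zz*s,y*s+zz*c) for x,y in((-.022,-.03),(.022,-.03),(.022,.03),(-.022,.03))])
        W=fw([t[0],t[1],.025],X);W[:,2]+=t[2]
        q=(proj("side",W)+.5-[x0,y0])*f; cv2.polylines(z,[np.round(q*8).astype(np.int32)],True,col,1,cv2.LINE_AA,3)
    out.append(z[170:350,180:360])
cv2.imwrite("pics/tilt.png",cv2.resize(np.hstack(out),None,fx=1.45,fy=1.45))
E
```

```text
(no output)
```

View pics/tilt.png

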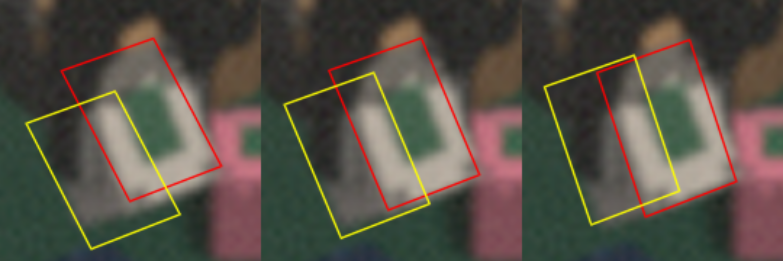

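```bash
python3 - <<'E'
from h import *
def tilt(a,deg): # rotate tool about horizontal axis dir angle a by -deg
    return (Ro.from_rotvec(-np.radians(deg)*np.array([np.cos(a),np.sin(a),0]))*Ro.from_quat(down(a))).as_quat()
for x in(.40,.42,.44):
  for y in(.0,.05,.1,.15,.2):
    for d in (50,40):
      q=inverse_kinematics([x,y,.042],tilt(FX[2],d)); q2=inverse_kinematics([x,y,.14],tilt(FX[2],d))
      print(x,y,d,None if q is None else np.round(q,2),q2 is not None)
E
```

```text
0.4 0.0 50 [-1.2   0.72  0.65  2.21  0.4   0.88 -0.89] True
0.4 0.0 40 [-1.15  0.6   0.67  2.26  0.36  0.78 -0.78] True
0.4 0.05 50 [-1.25  0.73  0.62  2.15  0.34  0.96 -0.9 ] True
0.4 0.05 40 [-1.2   0.61  0.64  2.2   0.3   0.85 -0.81] True
0.4 0.1 50 [-1.28  0.75  0.59  2.07  0.29  1.04 -0.91] True
0.4 0.1 40 [-1.25  0.64  0.6   2.13  0.25  0.92 -0.84] True
0.4 0.15 50 [-1.31  0.77  0.56  1.99  0.25  1.11 -0.93] True
0.4 0.15 40 [-1.28  0.66  0.57  2.06  0.21  0.99 -0.86] True
0.4 0.2 50 [-1.33  0.8   0.53  1.9   0.21  1.19 -0.94] True
0.4 0.2 40 [-1.3   0.69  0.54  1.98  0.17  1.06 -0.89] True
0.42 0.0 50 [-1.17  0.74  0.66  2.17  0.4   0.88 -0.86] True
0.42 0.0 40 [-1.12  0.62  0.67  2.22  0.35  0.78 -0.75] True
0.42 0.05 50 [-1.22  0.75  0.62  2.11  0.35  0.96 -0.87] True
0.42 0.05 40 [-1.17  0.63  0.63  2.16  0.3   0.86 -0.78] True
0.42 0.1 50 [-1.26  0.77  0.59  2.04  0.3   1.04 -0.89] True
0.42 0.1 40 [-1.21  0.65  0.6   2.1   0.26  0.93 -0.81] True
0.42 0.15 50 [-1.28  0.79  0.56  1.96  0.26  1.12 -0.9 ] True
0.42 0.15 40 [-1.25  0.68  0.57  2.02  0.22  1.   -0.84] True
0.42 0.2 50 [-1.31  0.82  0.54  1.87  0.22  1.19 -0.91] True
0.42 0.2 40 [-1.27  0.71  0.54  1.94  0.18  1.07 -0.86] True
0.44 0.0 50 [-1.15  0.76  0.66  2.13  0.4   0.89 -0.83] True
0.44 0.0 40 [-1.09  0.64  0.67  2.17  0.34  0.79 -0.72] True
0.44 0.05 50 [-1.19  0.77  0.63  2.07  0.35  0.97 -0.85] True
0.44 0.05 40 [-1.14  0.66  0.63  2.12  0.3   0.86 -0.76] True
0.44 0.1 50 [-1.23  0.78  0.6   2.    0.3   1.05 -0.86] True
0.44 0.1 40 [-1.18  0.67  0.6   2.06  0.26  0.93 -0.79] True
0.44 0.15 50 [-1.26  0.81  0.57  1.92  0.26  1.12 -0.88] True
0.44 0.15 40 [-1.21  0.7   0.57  1.99  0.22  1.   -0.81] True
0.44 0.2 50 [-1.28  0.84  0.55  1.84  0.23  1.2  -0.89] True
0.44 0.2 40 [-1.24  0.73  0.54  1.91  0.18  1.07 -0.84] True
```

```bash
cat >> h.py <<'E'
def tilt(a,deg):
    return (Ro.from_rotvec(-np.radians(deg)*np.array([np.cos(a),np.sin(a),0]))*Ro.from_quat(down(a))).as_quat()
E
python3 - <<'E'
from h import *
move_ptp([.42,.17,.17],tilt(FX[2],25))
move_ptp([.42,.17,.12],tilt(FX[2],52))
movel([.42,.17,.055],None,speed=.1)
print(np.round(read_eef_pos(),4),np.round(read_ft_force(),1),read_time_s())
im=read_camera("side")[:,:,::-1];x0,y0,x1,y1=100,130,270,270;cv2.imwrite("pics/tl.png",cv2.resize(im[y0:y1,x0:x1],None,fx=4.5,fy=4.5,interpolation=cv2.INTER_CUBIC))
E
```

```text
[0.4204 0.1699 0.0555] [ 0.8 -0.2 -3.4] 11.5917
```

View pics/tl.png

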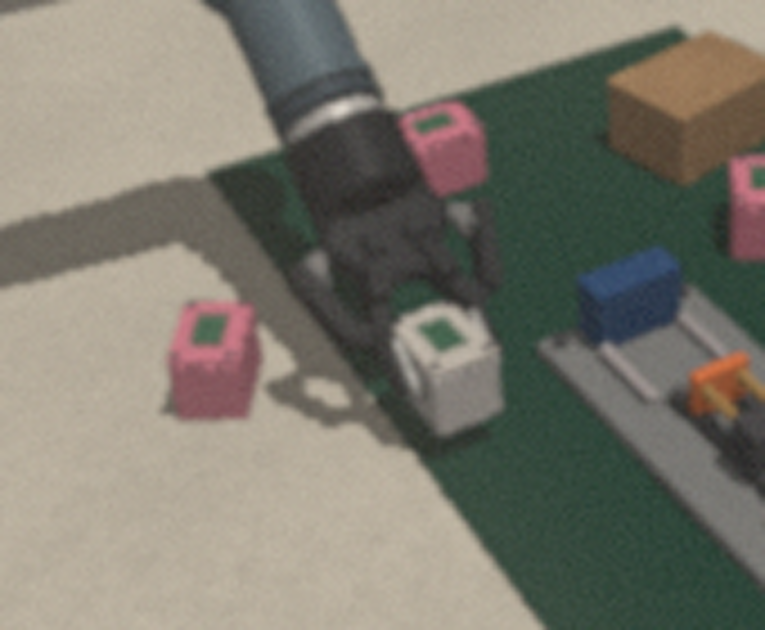

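The box is now nearly upright at zoom (450,370). I'll lower it to contact, release, and re-measure.

```bash
python3 - <<'E'
from h import *
f0=read_ft_force()[2]
for z in np.arange(.050,.036,-.0015):
    movel([.42,.17,z],None,speed=.04)
    f=read_ft_force()[2]
    if f-f0>3: break
print(z,read_eef_pos(),f-f0)
move_gripper(.06)
print(read_finger_gap())
e=read_eef_pos();ax=Ro.from_quat(tilt(FX[2],52)).apply([0,0,1])
move_gripper(.085)
movel(e-ax*.09,None,speed=.15)
move_ptp([.36,.33,.25],down(FX[2]))
for c,(x0,y0,x1,y1) in(("side",(100,130,270,270)),("top",(150,170,300,290))):
    im=read_camera(c)[:,:,::-1];cv2.imwrite(f"pics/rel_{c}_full.png",im);cv2.imwrite(f"pics/rel_{c}.png",cv2.resize(im[y0:y1,x0:x1],None,fx=4.5,fy=4.5,interpolation=cv2.INTER_CUBIC))
print(read_time_s())
E
```

```text
0.03649999999999999 [0.41994762 0.16994987 0.03641807] 0.5954490513911428
0.059634822637296185
16.4833
```

View pics/rel_side.png

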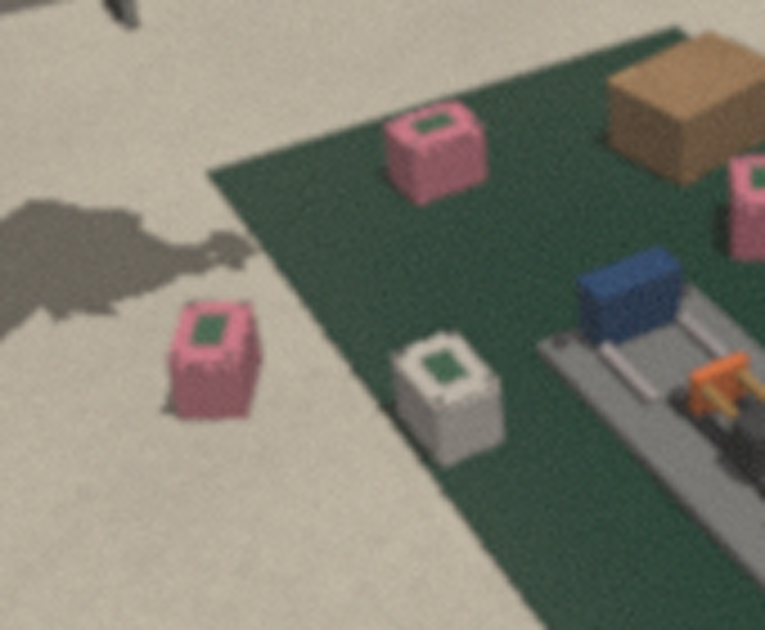

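View pics/rel_top.png

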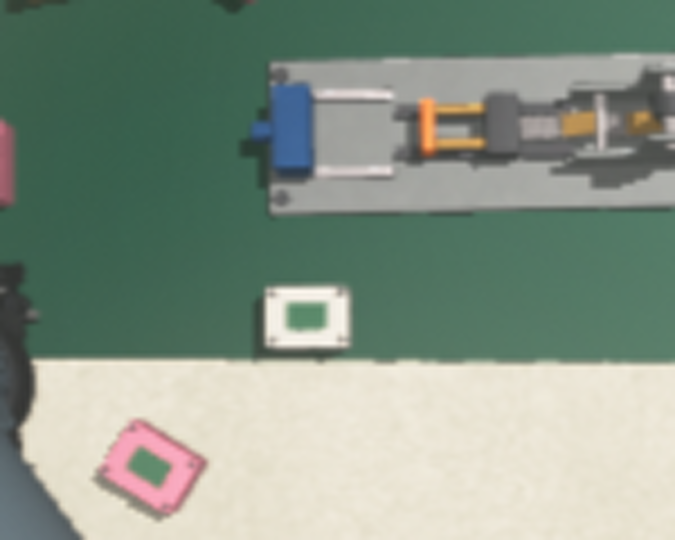

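```bash
python3 - <<'E'
from fit import *
F={c:cv2.imread(f"pics/rel_{c}_full.png") for c in("top","side")}
from h import *
zt=lambda u,v:(150+u/4.5-.5,170+v/4.5-.5); zs=lambda u,v:(100+u/4.5-.5,130+v/4.5-.5)
for u,v in((264,287),(351,287),(351,348),(264,348)): print("lid top",ray("top",zt(u,v),.05).round(4))
# side lid corners: left(393,360)? back(447,332) right(500,383) front(437,407)
for u,v in((392,357),(447,332),(501,382),(438,410)): print("lid side",ray("side",zs(u,v),.05).round(4))
print("bottom front side",ray("side",zs(447,465),0.0).round(4), ray("side",zs(503,437),0.0).round(4))
for v in(95,170):print("jaw top edge",ray("top",zt(311,v),.058).round(4),"or bottom",ray("top",zt(311,v),.012).round(4),"railend",ray("top",zt(392,v),.02).round(4))
print("pad",ray("top",zt(421,125),.05).round(4))
E
python3 - <<'E'
import cv2
im=cv2.imread("pics/rel_side_full.png");cv2.imwrite("pics/a.png",cv2.resize(im[175:245,180:265],None,fx=9,fy=8.5,interpolation=cv2.INTER_CUBIC))
E
```

```text
lid top [0.4401 0.2034 0.05  ]
lid top [0.4405 0.1398 0.05  ]
lid top [0.3962 0.139  0.05  ]
lid top [0.3958 0.2022 0.05  ]
lid side [0.3967 0.197  0.05  ]
lid side [0.436 0.201 0.05 ]
lid side [0.4424 0.1407 0.05  ]
lid side [0.3991 0.138  0.05  ]
bottom front side [0.4027 0.1424 0.    ] [0.4435 0.1467 0.    ]
jaw top edge [0.582  0.1717 0.058 ] or bottom [0.5911 0.1753 0.012 ] railend [0.5901 0.1127 0.02  ]
jaw top edge [0.5256 0.1704 0.058 ] or bottom [0.5327 0.174  0.012 ] railend [0.532  0.1119 0.02  ]
pad [0.5615 0.0899 0.05  ]
```

View pics/a.png

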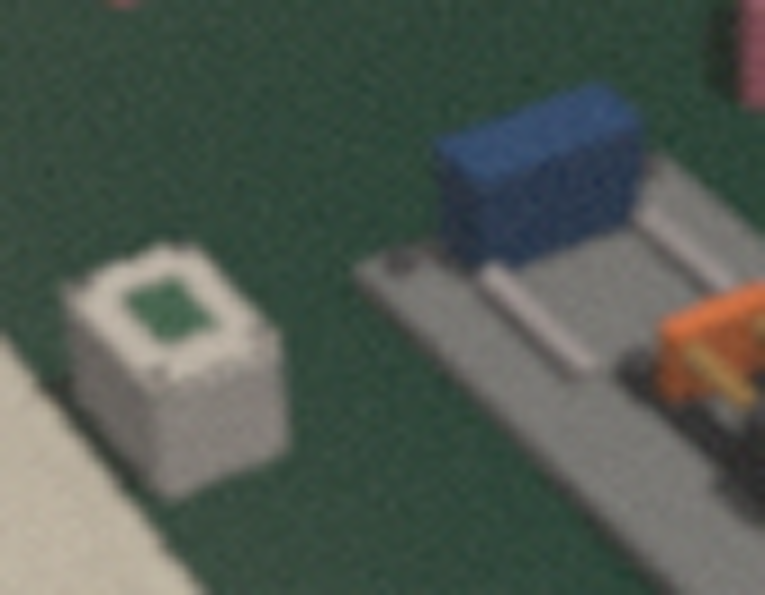

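```bash
python3 - <<'E'
from h import *
im=cv2.imread("pics/rel_top_full.png").astype(float)
S=im[:,:,2]-0.5*(im[:,:,1]+im[:,:,0]) # rails slightly pinkish
g=im.sum(2)/3
for col in range(222,234,3):
    pr=g[184:216,col-1:col+2].mean(1);print(col,pr.round().astype(int))
# lid profile
print(g[228:252,212:224].mean(1).round().astype(int)); print(g[236:246,200:234].mean(0).round().astype(int))
E
```

```text
222 [154 156 156 157 159 169 207 194 121 153 156 157 158 159 159 159 158 157
 157 157 158 159 168 203 199 161 160 161 160 160 161 162]
225 [154 157 157 158 158 169 209 196 122 154 159 160 160 160 159 159 160 160
 159 159 159 160 166 192 198 149 160 162 163 162 163 162]
228 [157 159 158 158 158 169 212 197 122 154 159 160 160 160 159 159 160 161
 161 161 160 160 166 196 199 146 159 161 162 162 163 162]
231 [157 160 160 160 160 171 216 208 122 155 160 159 159 160 159 160 161 161
 162 163 162 162 170 205 199 133 157 161 162 161 161 161]
[ 90  90  91  91  95 141 234 235 230 176 147 144 145 146 157 202 234 236
 230 127  76 100 184 221]
[ 89  89  90  90  90  88  75  67 101 213 226 231 233 206 173 162 159 161
 162 162 163 169 199 230 234 228 226 169 110  97  96  97  97  97]
```

```bash
python3 - <<'E'
from h import *
print("lid",ray("top",(217.75,240.0),.05),"nest mid",ray("top",(227,198.8),.02))
# side rails compare: rail centres line in side full, predicted at x candidates
x0,y0=180,175
print("jaw left/right edges top rows"); im=cv2.imread("pics/rel_top_full.png").astype(float)
b=im[:,:,0]-im[:,:,2]
print(b[184:214,212:217].mean(1).round().astype(int)); print(b[192:205,206:226].mean(0).round().astype(int))
print(proj("side",fw([.5625,.031,.025],[(0,.098,.012)])))
E
```

```text
lid [0.41823191 0.1714207  0.05      ] nest mid [0.56114498 0.14526448 0.02      ]
jaw left/right edges top rows
[-3 -2 -2  1 24 77 85 85 85 85 84 85 85 86 86 86 86 86 87 86 86 87 84 44
 26 12  0 -2 -1 -1]
[31 33 33 32 52 76 84 86 86 86 87 85 70 32  3 -2 -3 -3 -3 -3]
[[249.9215781  212.47455471]]
```

```bash
python3 - <<'E'
from h import *
import sys
q=down(FX[2])
move_ptp([.42,.17,.15],q)
movel([.42,.17,.038],q,speed=.12)
print(np.round(read_ft_force(),1))
move_gripper(0,60);print("gap",read_finger_gap(),read_eef_pos())
movel([.42,.17,.14],q,speed=.2)
move_ptp([.563,.1286,.14],q);pause(.2)
f0=read_ft_force();print(f0,read_eef_pos())
for z in(.09,.08,.07,.06,.054):
    movel([.563,.1286,z],q,speed=.08);f=read_ft_force()-f0;print(z,np.round(read_eef_pos(),4),np.round(f,1))
    if np.linalg.norm(f)>5: print("CONTACT");break
print(read_time_s())
im=read_camera("side")[:,:,::-1];cv2.imwrite("pics/in2.png",cv2.resize(im[150:240,190:310],None,fx=6,fy=6,interpolation=cv2.INTER_CUBIC))
E
```

```text
[-0.   0.8  0.3]
gap 0.04282014328234212 [0.42038655 0.1703204  0.03866528]
[ 0.48569384  0.18845622 -2.95008822] [0.56131389 0.12947124 0.1389967 ]
0.09 [0.5633 0.1284 0.09  ] [-0.5  0.2  0.4]
0.08 [0.5624 0.1286 0.0795] [-0.5 -0.7  0.6]
0.07 [0.5622 0.1285 0.0692] [-0.7 -0.  -0.7]
0.06 [0.5622 0.1285 0.0592] [ 0.3 -0.7 -1.5]
0.054 [0.5626 0.1285 0.0535] [-0.1  0.1 -0.3]
22.1917
```

View pics/in2.png

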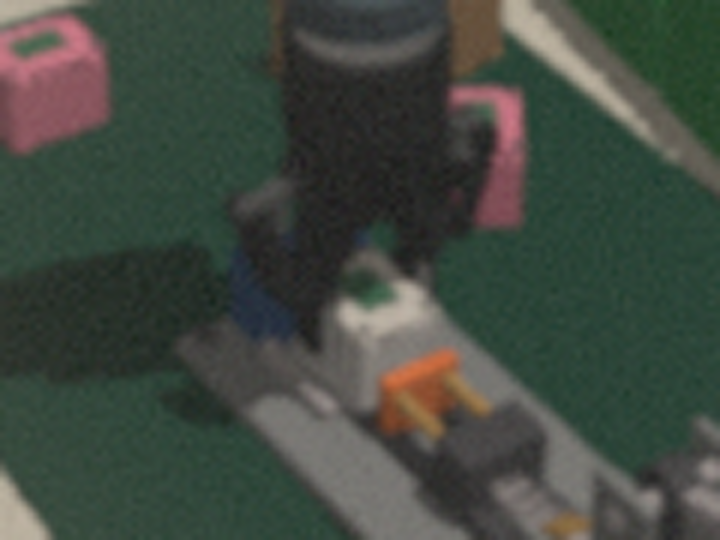

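```bash
python3 - <<'E'
from h import *
q=down(FX[2])
movel([.563,.1286,.0508],q,speed=.03);print(np.round(read_eef_pos(),4),np.round(read_ft_force(),1))
move_gripper(.06);move_gripper(.085)
print(np.round(read_ft_force(),1))
movel([.563,.1286,.16],q,speed=.15)
g=fw([.5635,.0318,.025],[(-.055,-.2803,.23)])[0]
move_ptp(g,down(FX[2]-np.pi/2))
for c,(x0,y0,x1,y1) in(("side",(210,160,380,300)),("top",(195,160,375,240))):
    im=read_camera(c)[:,:,::-1];cv2.imwrite(f"pics/n_{c}_full.png",im);cv2.imwrite(f"pics/n_{c}.png",cv2.resize(im[y0:y1,x0:x1],None,fx=4.2,fy=4.2,interpolation=cv2.INTER_CUBIC))
print(read_eef_pos(),read_qpos().round(2) if hasattr(read_qpos(),'round') else read_qpos(),read_time_s())
E
```

```text
[0.563  0.1286 0.0508] [ 0.6  0.1 -3. ]
[ 0.1 -0.2 -0.6]
[ 0.51651333 -0.24768601  0.22935487] [-0.55  0.5   1.19  1.85 -0.51  1.15 -0.72] 25.6
```

View pics/n_side.png

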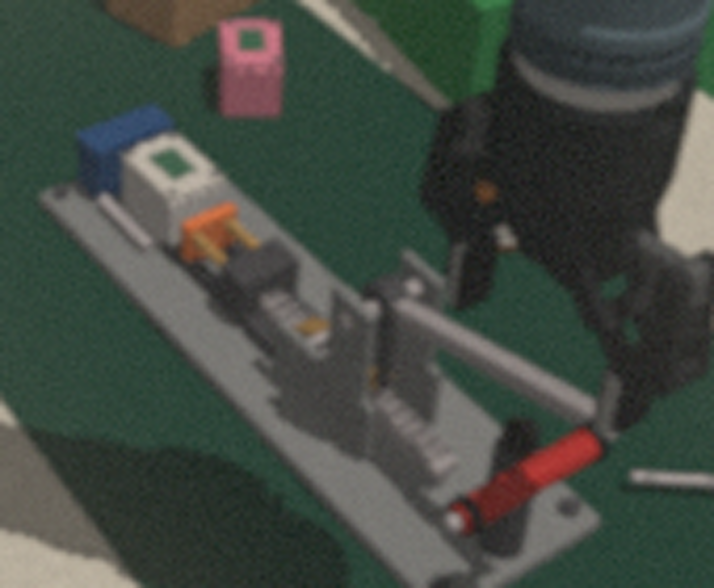

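View pics/n_top.png

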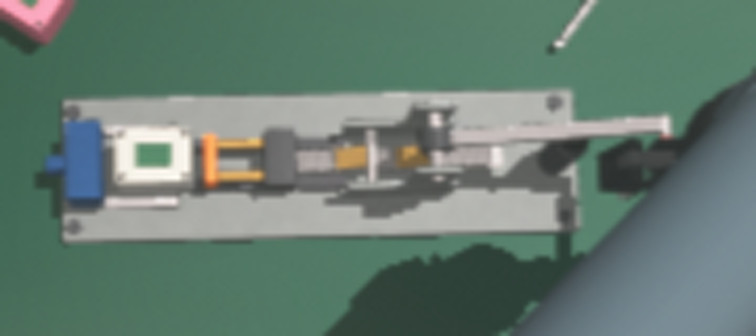

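```bash
python3 - <<'E'
from h import *
w=ray("top",(230.7,196.4),.062);print("box",w, "nest at that y: x=",.56114-(w[1]-.145)*.025)
im=cv2.imread("pics/side0.png");H,S,V=cv2.split(cv2.cvtColor(im,cv2.COLOR_BGR2HSV))
m=(((H>170)|(H<8))&(S>150)).astype(np.uint8);m[:,:310]=0;m[:,365:]=0;m[:255]=0;m[300:]=0
n,l,st,ce=cv2.connectedComponentsWithStats(m);i=1+np.argmax(st[1:,4]);cs=ce[i];print("side red",st[i],cs)
ct=np.array([354.2,206.45])
f=lambda X:np.r_[proj("top",X)[0]-ct,proj("side",X)[0]-cs]
s=least_squares(f,[.51,-.25,.16]);print("grip triang",s.x,s.fun)
for q in(0,.06,.12): print(q,fw([.5635,.0318,.025],[(-.055,-.12-.17*np.cos(.34-q),.1076+.17*np.sin(.34-q))]))
E
```

```text
box [0.56190519 0.13081171 0.062     ] nest at that y: x= 0.5614947072784668
side red [322 262  31  22 241] [337.10373444 272.34439834]
grip triang [ 0.5189188  -0.2551155   0.15465464] [ 0.43718902 -0.71306589 -0.51303848  0.11633153]
0 [[ 0.51552316 -0.24975557  0.16429281]]
0.06 [[ 0.51560093 -0.25286573  0.15458046]]
0.12 [[ 0.51566401 -0.25538808  0.14469904]]
```

```bash
python3 - <<'E'
from h import *
a=down(FX[2]-np.pi/2); x,y=.5157,-.2535
move_gripper(.05)
move_ptp([x,y,.215],a)
movel([x,y,.156],a,speed=.1)
print(np.round(read_eef_pos(),4),np.round(read_ft_force(),1))
move_gripper(.0,40)
pause(.1);print("gap",read_finger_gap(),np.round(read_eef_pos(),4),np.round(read_ft_force(),1),read_time_s())
im=read_camera("side")[:,:,::-1];cv2.imwrite("pics/gr.png",cv2.resize(im[190:310,270:400],None,fx=5,fy=5,interpolation=cv2.INTER_CUBIC))
E
```

```text
[ 0.5157 -0.2539  0.1561] [ 0.3 -0.3  0.3]
gap 0.014704055495317243 [ 0.5161 -0.2555  0.157 ] [ 0.4 -5.6  1.1] 27.5417
```

View pics/gr.png

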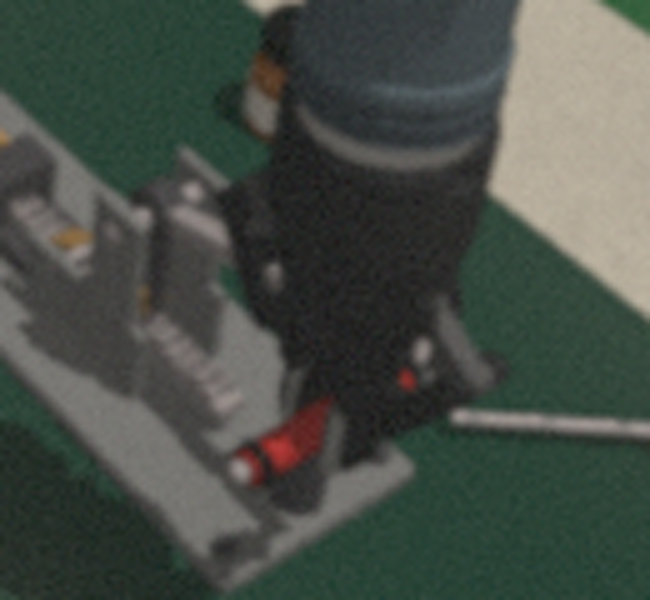

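```bash
cat >> h.py <<'E'
A=down(FX[2]-np.pi/2); GX=.5158
def arc(q,dz=0.,y0=.0292):
    w=fw([.5635,y0,.025],[(-.055,-.12-.17*np.cos(.34-q),.1076+.17*np.sin(.34-q))])[0]; w[2]+=dz; return w
def st(): return np.r_[np.round(read_eef_pos(),4),np.round(read_ft_force(),1)]
E
python3 - <<'E'
from h import *
for q in(.06,.045,.03,.02,.01,0.,-.01,-.02,-.03):
    movel(arc(q),A,speed=.06);pause(.05);s=st();print(q,arc(q).round(4),s,flush=True)
    if s[5]<-9: break
print(read_time_s())
E
```

```text
0.06 [ 0.5156 -0.2555  0.1546] [ 0.5161 -0.256   0.1549  2.3    -4.7     1.6   ]
0.045 [ 0.5156 -0.2547  0.157 ] [ 0.5161 -0.2554  0.1574  1.8    -5.3     0.3   ]
0.03 [ 0.5156 -0.254   0.1595] [ 0.5161 -0.2547  0.1598  1.7    -4.4     1.    ]
0.02 [ 0.5156 -0.2535  0.1611] [ 0.5161 -0.2542  0.1614  2.7    -5.2    -0.9   ]
0.01 [ 0.5155 -0.2529  0.1627] [ 0.5161 -0.2537  0.163   2.2    -6.      0.    ]
0.0 [ 0.5155 -0.2524  0.1643] [ 0.5161 -0.2532  0.1646  2.2    -6.2     0.2   ]
-0.01 [ 0.5155 -0.2518  0.1659] [ 0.516  -0.2527  0.1662  2.2    -5.1     0.1   ]
-0.02 [ 0.5155 -0.2512  0.1675] [ 0.516  -0.2521  0.1678  2.3    -5.7     0.3   ]
-0.03 [ 0.5155 -0.2506  0.1691] [ 0.516  -0.2517  0.1687  3.8    -6.5    -5.3   ]
30.2917
```

```bash
python3 - <<'E'
from h import *
for q in(-.037,-.044):
    movel(arc(q,y0=.0275),A,speed=.06);pause(.05);s=st();print(q,arc(q,y0=.0275).round(4),s,flush=True)
    if s[5]<-12: break
for q in(-.02,0.,.03,.06):
    movel(arc(q,y0=.0275),A,speed=.06);pause(.05);print(q,arc(q,y0=.0275)[2].round(4),st(),flush=True)
print(read_time_s(),read_finger_gap())
im=read_camera("side")[:,:,::-1];cv2.imwrite("pics/gr2.png",cv2.resize(im[190:310,270:400],None,fx=5,fy=5,interpolation=cv2.INTER_CUBIC))
E
```

```text
-0.037 [ 0.5155 -0.2518  0.1702] [ 0.5159 -0.2518  0.1688  3.7    -6.6    -7.2   ]
-0.044 [ 0.5155 -0.2514  0.1713] [  0.5158  -0.2517   0.1689   7.3     -9.     -13.2   ]
-0.02 0.1675 [ 0.516  -0.2524  0.167   3.5    -4.1    -1.7   ]
0.0 0.1643 [ 0.516  -0.2534  0.164   3.5    -2.6    -1.5   ]
0.03 0.1595 [ 0.516 -0.255  0.159  4.2   -2.1   -3.1  ]
0.06 0.1546 [ 0.516  -0.2563  0.1542  5.3     0.2    -2.2   ]
32.0917 0.014389984921360153
```

View pics/gr2.png

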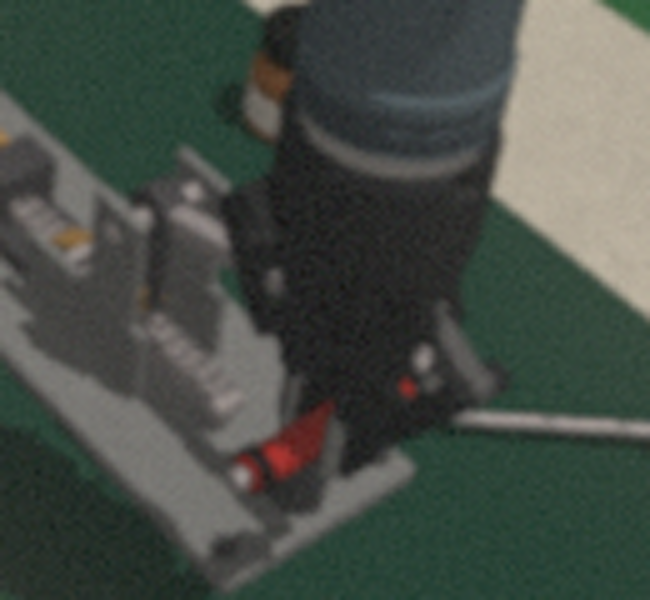

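```bash
cat >> h.py <<'E'
DZ=.0042;Y0=.0275
def qz(): 
    z=read_eef_pos()[2]-DZ-.1076; return .34-np.arcsin(np.clip(z/.17,-1,1))
def go(q,v=.07): movel(arc(q,DZ,Y0),A,speed=v)
def seg(q0,q1,n,v):
    for q in np.linspace(q0,q1,n+1)[1:]: go(q,v)
def stroke(qb=.303,log=(.12,.2,.25,.28)):
    L=[];
    for q in log: go(q,.07); L.append((round(qz(),3),read_ft_force()[2].round(1)))
    go(qb,.03); pause(.1); L.append((round(qz(),3),read_ft_force().round(1)))
    for q in(.2,.1,.02): go(q,.08); L.append((round(qz(),3),read_ft_force()[2].round(1)))
    pause(.08);print(L,"end",round(qz(),3),read_ft_force().round(1),"t",read_time_s(),"gap",round(read_finger_gap(),4),flush=True)
E
python3 - <<'E'
from h import *
stroke()
for c,(x0,y0,x1,y1) in(("side",(210,160,380,300)),("top",(195,160,375,240))):
    im=read_camera(c)[:,:,::-1];cv2.imwrite(f"pics/s1_{c}_full.png",im);cv2.imwrite(f"pics/s1_{c}.png",cv2.resize(im[y0:y1,x0:x1],None,fx=4.2,fy=4.2,interpolation=cv2.INTER_CUBIC))
E
```

```text
[(np.float64(0.125), np.float64(-1.8)), (np.float64(0.208), np.float64(-2.3)), (np.float64(0.258), np.float64(-2.3)), (np.float64(0.287), np.float64(-1.6)), (np.float64(0.308), array([ 3.8,  3. , -0.1])), (np.float64(0.204), np.float64(0.7)), (np.float64(0.104), np.float64(-0.0)), (np.float64(0.024), np.float64(-0.2))] end 0.025 [4.2 3.2 0.5] t 34.7667 gap 0.0143
```

View pics/s1_side.png

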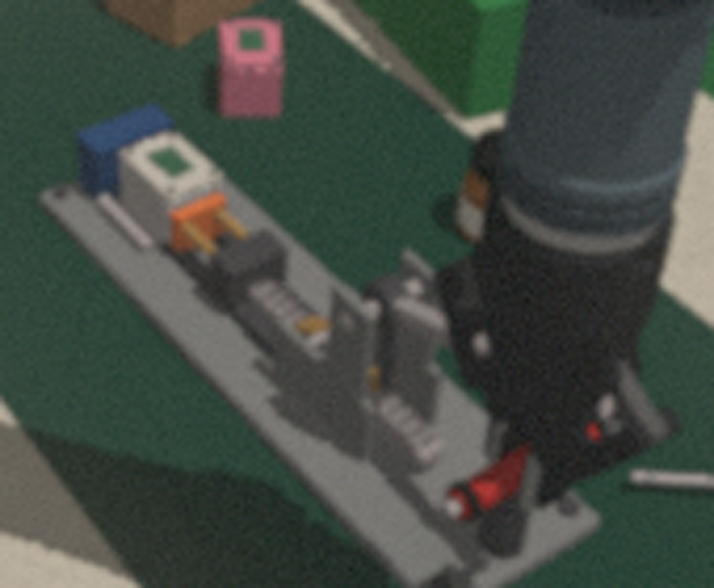

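View pics/s1_top.png

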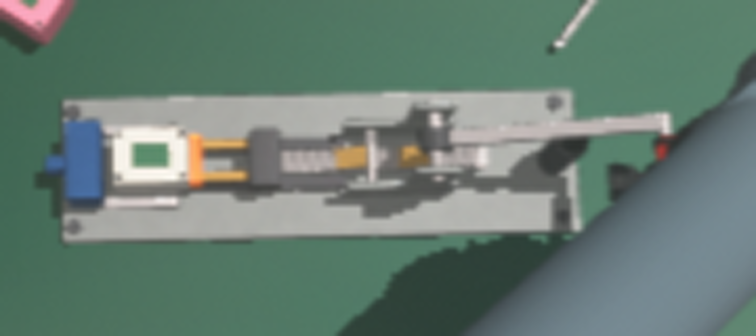

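```bash
cat > s.py <<'E'
import sys
from h import *
k=sys.argv[1]
stroke()
for c,(x0,y0,x1,y1) in(("side",(220,175,320,250)),("top",(205,170,295,225))):
    im=read_camera(c)[:,:,::-1];cv2.imwrite(f"pics/s{k}_{c}_full.png",im);cv2.imwrite(f"pics/s{k}_{c}.png",cv2.resize(im[y0:y1,x0:x1],None,fx=7,fy=7,interpolation=cv2.INTER_CUBIC))
E
python3 s.py 2
```

```text
[(np.float64(0.13), np.float64(-1.6)), (np.float64(0.21), np.float64(-1.7)), (np.float64(0.26), np.float64(-1.6)), (np.float64(0.289), np.float64(-1.9)), (np.float64(0.311), array([ 3.4,  3.5, -0.2])), (np.float64(0.206), np.float64(0.3)), (np.float64(0.106), np.float64(0.4)), (np.float64(0.026), np.float64(-0.3))] end 0.027 [3.4 3.  0.1] t 37.6333 gap 0.0147
```

View pics/s2_top.png

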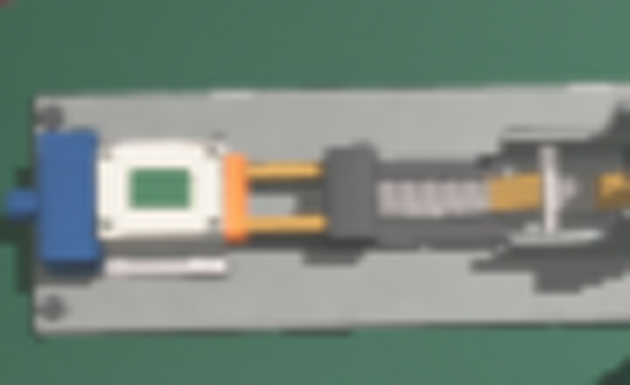

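View pics/s2_side.png

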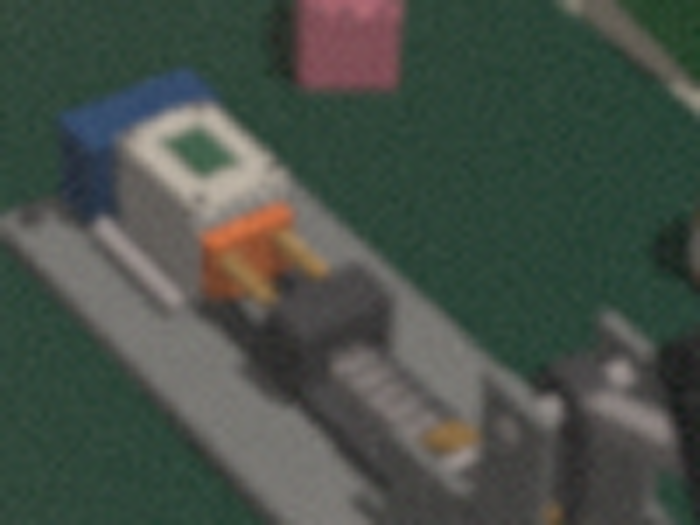

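```bash
python3 s.py 3
```

```text
[(np.float64(0.13), np.float64(-2.4)), (np.float64(0.208), np.float64(0.0)), (np.float64(0.257), np.float64(0.5)), (np.float64(0.285), np.float64(2.9)), (np.float64(0.307), array([3.8, 5.7, 3.2])), (np.float64(0.205), np.float64(0.3)), (np.float64(0.106), np.float64(-1.1)), (np.float64(0.027), np.float64(0.3))] end 0.027 [ 5.   3.1 -0.4] t 40.5 gap 0.0148
```

View pics/s3_top.png

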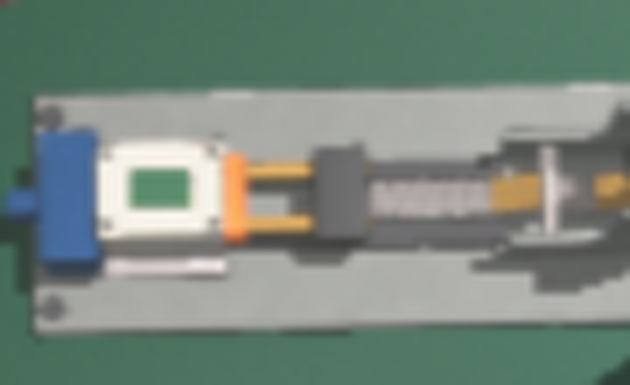

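```bash
python3 - <<'E'
from h import *
for k in("n","s1","s2","s3"):
    g=cv2.imread(f"pics/{k}_top_full.png").astype(float).mean(2)
    im=cv2.imread(f"pics/{k}_top_full.png").astype(float);o=(im[:,:,2]-im[:,:,0])
    print(k,"block",g[193:202,246:272].mean(0).round().astype(int),"\n  orange",o[193:203,232:258].mean(0).round().astype(int))
E
```

```text
n block [157 140 141 141 141 142 141 139 128 121 118  96  98 105 108 109 112 113
 114 114 133 139 139 140 138 140] 
  orange [ -2  -2  -1   5  12  12  13  13  15   4  12  90 156 150 118  62  51  51
  51  51  50  50  52  52  52  32]
s1 block [143 142 141 139 127 120 116 101  92 101 106 108 110 112 113 112 132 144
 141 142 146 144 142 144 143 141] 
  orange [ -1  -2   2  13  13  14  14  39 122 154 149  92  56  52  52  52  51  52
  52  53  51  35  11   2   1   2]
s2 block [142 128 119 117 109  96 100 106 108 109 112 112 110 131 141 137 139 145
 140 141 146 143 139 141 139 139] 
  orange [ 13  13  13  14  38 121 154 153  95  54  50  51  51  51  52  52  52  52
  43  19   3   1   0   0   0   0]
s3 block [130 120 116  96  97 104 107 108 110 112 113 113 133 141 139 139 142 142
 143 144 144 142 139 139 143 139] 
  orange [ 13  13  13  14  38 121 154 152  93  54  50  51  51  52  52  52  50  31
   7   1   0   0   0   0   1   8]
```

The third stroke began to resist: about 4 N more at the grip, and the spring is shortened about 4 mm. That is roughly 10–12 N on the box, so two more clicks should give about 30 N.

```bash
python3 s.py 4; python3 - <<'E'
from h import *
k="s4";im=cv2.imread(f"pics/{k}_top_full.png").astype(float);g=im.mean(2)
print(k,"block",g[193:202,246:272].mean(0).round().astype(int),"\n  orange",(im[:,:,2]-im[:,:,0])[193:203,232:258].mean(0).round().astype(int))
E
```

```text
[(np.float64(0.126), np.float64(1.2)), (np.float64(0.205), np.float64(2.8)), (np.float64(0.254), np.float64(4.5)), (np.float64(0.282), np.float64(5.1)), (np.float64(0.304), array([2.9, 5.8, 5.1])), (np.float64(0.205), np.float64(1.1)), (np.float64(0.106), np.float64(-0.8)), (np.float64(0.026), np.float64(-0.2))] end 0.027 [3.5 2.9 0.1] t 43.3667 gap 0.0142
s4 block [107 100 103 106 108 109 112 114 117 145 160 152 144 142 138 140 144 141
 143 146 141 140 141 139 139 139] 
  orange [ 13  13  13  14  38 121 154 151  92  54  50  52  53  52  42  15   2   0
   1   1   0   2  18  45  53  41]
```

View pics/s4_side.png

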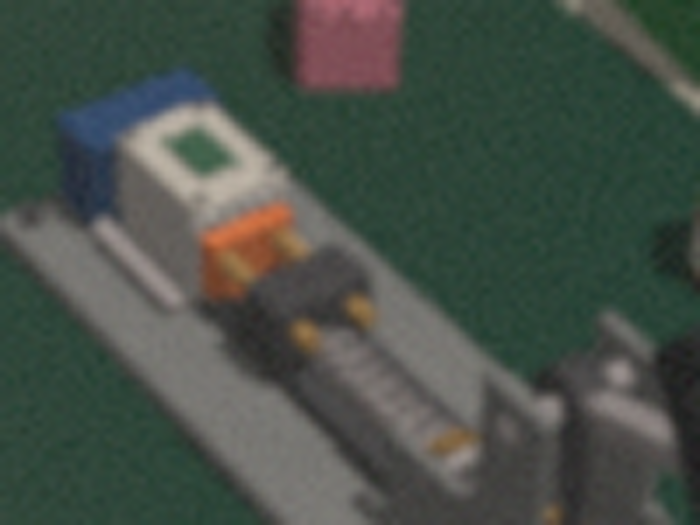

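```bash
python3 s.py 5; python3 - <<'E'
from h import *
k="s5";im=cv2.imread(f"pics/{k}_top_full.png").astype(float);g=im.mean(2)
print(k,"block",g[193:202,240:266].mean(0).round().astype(int),"\n  orange",(im[:,:,2]-im[:,:,0])[193:203,232:258].mean(0).round().astype(int))
E
```

```text
[(np.float64(0.132), np.float64(-2.5)), (np.float64(0.209), np.float64(-0.9)), (np.float64(0.255), np.float64(4.2)), (np.float64(0.282), np.float64(7.1)), (np.float64(0.304), array([3. , 5.7, 6.4])), (np.float64(0.204), np.float64(0.6)), (np.float64(0.106), np.float64(-0.2)), (np.float64(0.027), np.float64(-0.6))] end 0.027 [ 4.4  3.4 -0.3] t 46.2333 gap 0.0145
s5 block [153 144 142 130 121 119 106 100 103 106 108 109 112 113 116 145 160 152
 148 144 138 140 144 141 143 146] 
  orange [ 13  13  13  14  38 121 154 151  92  54  50  52  52  52  41  15   2   0
   1   1   0   2  17  46  53  41]
```

View pics/s5_side.png

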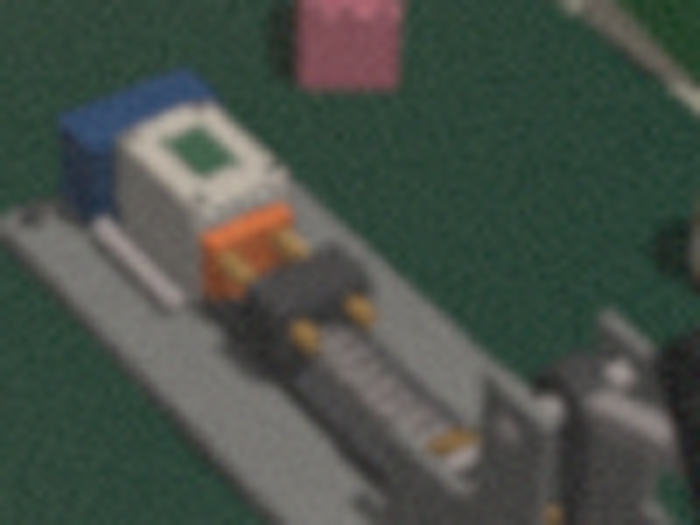

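Stroke 5 did not take a tooth. The block edge is pixel-identical to stroke 4, and the push only rose after 0.21 rad. The sleeve has probably slipped a little in the fingers, so I'm re-finding the upper stop.

```bash
python3 - <<'E'
from h import *
for q in(.015,.005,-.005,-.015,-.025,-.035,-.045):
    go(q,.05);pause(.05);s=st();print(q,(arc(q,DZ)[2]).round(4),s,flush=True)
    if s[5]<-8: break
print(read_time_s())
im=read_camera("side")[:,:,::-1];cv2.imwrite("pics/st.png",cv2.resize(im[190:310,270:400],None,fx=5,fy=5,interpolation=cv2.INTER_CUBIC))
E
```

```text
0.015 0.1661 [ 0.516  -0.2534  0.1646  4.7     3.     -1.9   ]
0.005 0.1677 [ 0.516  -0.2528  0.1662  4.9     2.6    -1.9   ]
-0.005 0.1693 [ 0.5159 -0.2523  0.1678  5.1     2.8    -2.1   ]
-0.015 0.1709 [ 0.5159 -0.252   0.1688  6.2     2.4    -5.9   ]
-0.025 0.1725 [  0.5158  -0.2519   0.169    9.6     -2.1    -15.    ]
47.8333
```

View pics/st.png

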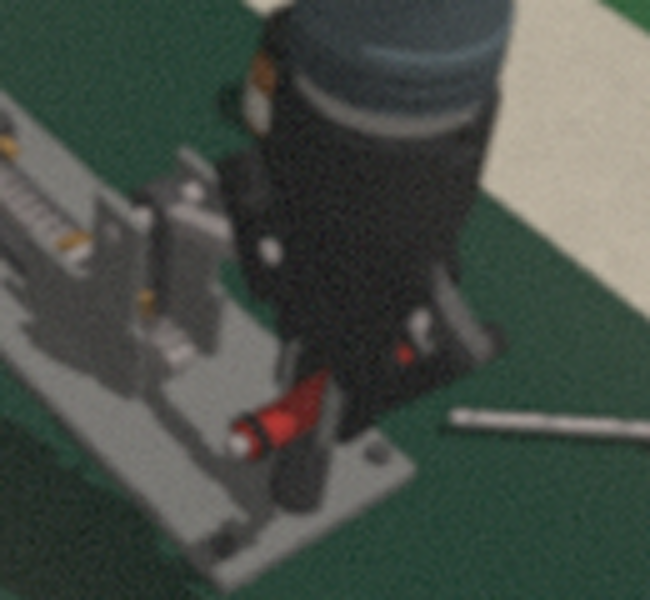

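```bash
python3 - <<'E'
from h import *
go(-.008,.05);pause(.2);print(st())
L=[]
for q in (.05,.1,.15,.2,.25,.28): go(q,.07); L.append((float(round(qz(),3)),float(read_ft_force()[2].round(1))))
go(.312,.03);pause(.15);L.append((float(round(qz(),3)),float(read_ft_force()[2].round(1))))
print(L)
for q in(.2,.1,.0): go(q,.08)
pause(.1);print(st(),round(qz(),3))
k="s6"
for c,(x0,y0,x1,y1) in(("side",(220,175,320,250)),("top",(205,170,295,225))):
    im=read_camera(c)[:,:,::-1];cv2.imwrite(f"pics/s{k}_{c}_full.png",im);cv2.imwrite(f"pics/s{k}_{c}.png",cv2.resize(im[y0:y1,x0:x1],None,fx=7,fy=7,interpolation=cv2.INTER_CUBIC))
im=im.astype(float);g=im.mean(2)
print(k,"block",g[193:202,240:266].mean(0).round().astype(int),"\n  orange",(im[:,:,0]-im[:,:,2])[193:203,232:258].mean(0).round().astype(int),read_time_s())
E
```

```text
[ 0.5159 -0.2523  0.1679  5.6     3.3    -3.2   ]
[(0.058, 0.8), (0.103, 4.6), (0.153, 5.5), (0.201, 7.8), (0.251, 7.1), (0.28, 9.1), (0.309, 10.9)]
[ 0.516  -0.2525  0.1673  5.3     2.9    -0.3   ] 0.008
s6 block [151 130 120 119 105 103 106 107 109 111 112 112 141 157 156 157 162 151
 143 143 138 140 145 142 143 145] 
  orange [ -13  -13  -13  -14  -39 -121 -154 -151  -92  -56  -51  -50  -24   -4
   -1    0   -1    0   -1  -12  -42  -51  -53  -54  -53  -39] 51.7667
```

View pics/ss6_side.png

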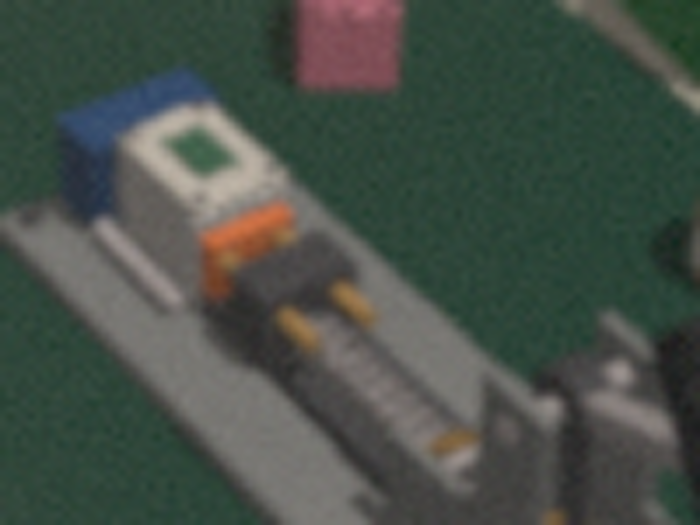

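The click took: the block moved 10 mm, and the spring is now compressed about 24 mm, which is roughly 30 N. I'll release the lever and back off.

```bash
python3 - <<'E'
from h import *
move_gripper(.05);print(np.round(read_ft_force(),1))
e=read_eef_pos();movel([e[0],e[1],.26],A,speed=.12)
move_ptp([.40,-.30,.32],A)
pause(.3);print(read_eef_pos(),read_ft_force().round(1),read_time_s())
for c,(x0,y0,x1,y1) in(("side",(190,120,390,300)),("top",(130,110,390,250))):
    im=read_camera(c)[:,:,::-1];cv2.imwrite(f"pics/f_{c}.png",cv2.resize(im[y0:y1,x0:x1],None,fx=3,fy=3,interpolation=cv2.INTER_CUBIC))
    if c=="top":
        im=im.astype(float);print(im.mean(2)[193:202,240:266].mean(0).round().astype(int))
H,S,V=cv2.split(cv2.cvtColor(read_camera("side")[:,:,::-1].copy(),cv2.COLOR_BGR2HSV))
m=(((H>170)|(H<8))&(S>150)).astype(np.uint8);m[:,:310]=0;m[:,365:]=0;m[:245]=0;m[300:]=0
n,l,s,ce=cv2.connectedComponentsWithStats(m);i=1+np.argmax(s[1:,4]);print("side red",s[i],ce[i])
for q in(0,.06,.12): print(q,proj("side",arc(q,0)))
E
```

```text
[ 0.6 -0.8 -0.2]
[ 0.40036309 -0.29987536  0.32005941] [-0.3  0.4 -0.4] 54.025
[147 127 118 117 102 100 103 105 107 109 110 109 138 153 152 153 158 148
 140 139 135 137 142 138 139 141]
side red [322 258  31  22 236] [337.22881356 267.80508475]
0 [[334.9827182  268.93132655]]
0.06 [[335.42251515 273.30040638]]
0.12 [[335.63709348 277.48588771]]
```

View pics/f_side.png

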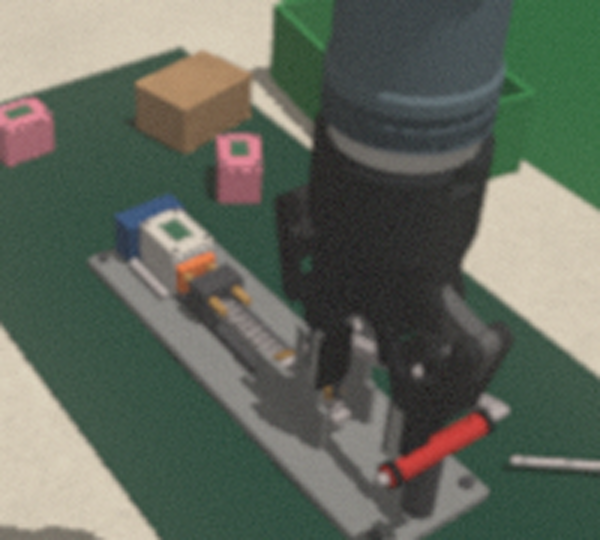

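View pics/f_top.png

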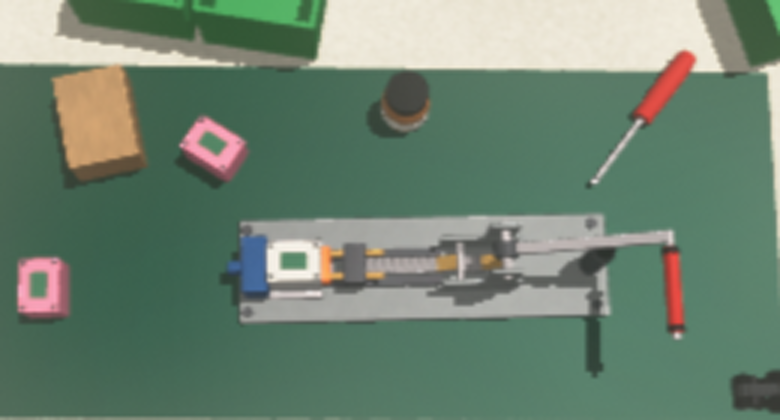

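The box is square on the jaw at top zoom (293,262). The lever is raised (red at side row 267.8, against 268.9 predicted for q = 0), the bystanders are in place, and the gripper is clear. Handing in.

```bash
python3 -c "
from bench import *
sign_off()"
```

```text
the job is handed in; nothing more can be done
```

The white-lid box is clamped upright and square on the blue jaw, and the job was handed in at about 54 s; no verdict was reported. I estimate the clamping force at about 30 N, from roughly 24 mm of spring compression seen in the top camera. The push at the grip gave about 33 N at the bottom of the last stroke, and neither figure is a direct measurement.

- **Placing:** The first attempt failed. The jaw is a few millimetres nearer the pad than I had measured, so the box caught on the jaw's top edge and pitched about 53° in the grip, with at most about 22 N at the wrist. I set it back upright on the mat, measured it against the jaw in the same picture, regripped it, and placed it in the nest without contact.
- **Clicks:** I made six strokes and five of them took a tooth. The box began to resist on the third. The fifth did not catch, most likely because the lever was not lifted quite far enough, and the block stayed where it was in the image. I found the upper stop again and repeated the stroke. The block then moved 10 mm, which made two clicks past first resistance.
- **Last checks:** The lever is on or near its upper stop and released, the block holds its position, and the gripper is clear. The jar, screwdriver and carton look unmoved. As far as I could tell from the lever angle, no stroke reached the rubber buffer.

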